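# Prove the RCD, then hold the field gauge flush on the tilted weld plate

## Task

Before the field check, prove the power box: press the orange test button so that the blue RCD lever drops, then lift the lever back up until it latches, so that the yoke has power again. Then pick up the field gauge by its brass handle, bring its copper face gently down on the weld seam at the middle of the sloping test plate on the yoke, tilting it by touch to match the slope, and finish while still holding it there by the handle, flush and lightly pressed on. Leave the yoke's tilt and everything else on the bench as they are.

Things in the scene. Friction and masses are not known exactly. Their poses are not given: they have to be found in the camera images.
- test_button (a joint): travel of the orange test button on the RCD, m: 0 out, 0.006 fully pressed; sprung (1.7 N to start, 4.6 N fully in). The RCD trips about 3 mm in, so press it well in. It also dips by itself while the lever is being lifted back
- test_button_top (a point): centre of the top of the round orange test button, 13 mm across, 10 mm proud of the RCD's white face (84 mm up the slope by 72 mm across, 6 mm above the yellow panel). Axes: z out of the face (the button moves along -z), x up the slope, y to the left. The lever's pivot lies 42 mm from here along -y and 14 mm along -z
- rcd_lever (a joint): angle of the blue RCD lever, rad: 0 = up (on, latched), 1.2 = dropped (off, tripped). A spring pulls it to 1.2; lifting it takes up to 6 N at its tip (more nearer the pivot), most in the last half of the travel, and it latches at 0. Push it right up to its stop at 0
- rcd_lever_tip (a point): middle of the tip of the blue lever, a paddle 22 mm wide (across the face) and 8 mm thick, 24 mm from its pivot, which lies across the slope 4 mm under the white face. Up it leans 0.6 rad up-slope from the face's normal, dropped 0.6 rad down-slope (tip then 16 mm above the white face). Axes turn with it; when up they are the face's (z out, x up the slope)
- field_gauge: the field gauge, loose, 0.07 to 0.13 kg, upright on the bench: octagonal copper disc 32 mm across the flats, 6 mm thick, with a brass handle 12 mm in diameter from 20 to 92 mm above the disc's underside (ball end to 99 mm, 9 mm neck below). Origin: centre of the copper underside; z runs up the handle
- gauge_handle (a point): point on the axis of the gauge's handle, 60 mm above the disc's underside, a good place to grip; axes as the gauge's
- yoke: the green yoke clamped legs-up in its grey stand, with the weld test plate clipped across its two legs (one piece; bright steel plate 120 mm up the slope by 200 by 10 mm). Origin: on the tilt axis, 102 mm under plate_mid along z; axes as there. Two dark clips, 20 by 30 mm, stand up to 8 mm above the plate at its left and right ends, from 73 mm off the middle outwards
- plate_mid (a point): middle of the upper face of the weld test plate, on the dark weld seam (12 mm wide, ground level with the face, running up the slope). Axes: z out of the face, x up the slope along the seam, y to the left, level. The face slopes towards the robot by 0.17 to 0.5 rad, differing each time, its middle 0.16 to 0.18 m above the bench. The tilt is clamped and rigid
- contrast_can: bystander: white aerosol can with a blue band, 65 mm diameter, 186 mm tall, loose; origin under its centre
- ink_can: bystander: dark aerosol can with a red band, 65 mm diameter, 186 mm tall, loose; origin under its centre
- torch: bystander: black pocket torch with a red ring, lying, 130 mm long along its x, 34 mm high; origin under its middle
- wire_brush: bystander: wooden brass-wire brush, 225 mm long along its x, 26 mm high; origin near its middle, at the bench
- step_block: bystander: steel step block, 96 mm long along its x, 30 mm wide, 26 mm high at the tall end; origin under its middle
- solvent_tin: bystander: dark rectangular solvent tin with a paper label and black cap, 67 x 107 mm, 175 mm tall; origin under its centre
- power_box: fixed yellow power box, 181 mm deep, 200 mm wide, 40 mm high in front and 106 mm at the back, black bar handle to 118 mm along the back; its top slopes 0.35 rad (20 degrees), rising away from the robot, and carries the RCD in the middle. Origin: centre of its underside; x to its back, y to its left, z up

How it is judged:
By the outcome, as a careful person would: the job done as asked, in the order asked, and still so for the second after the job is handed in, while the arm keeps its last pose, push and grip.
It also fails if it takes over 64 s, if anything falls off the work surface, if the arm or the gripper's body presses on something with over 40 N, if the wrist force passes 120 N, or if a joint passes its speed limit or range.

## Robot

A 6-joint arm with a two-finger parallel gripper is mounted at the origin on the work surface. World frame = base frame: x ahead of the robot, y to its left, z up, the work surface at z = 0. Lengths are in mm, angles in rad, forces in N, time in s.
With the tool pointing down it reaches from about 325 to 775 mm from the base axis. Payload 9.3 kg.
Tool frame: the origin (TCP) lies at the centre of the arm's flange, where the gripper is bolted on; the fingertips stand 173 mm ahead of it and the grasp point (between the pads) lies 155 mm ahead of it; z points along the fingers, y is the direction in which the jaws open and shut (so a half turn about z gives the same grasp; the last joint's range is limited). The gripper opens to 85 mm and grips with 20 to 120 N. Pads are 22 mm wide; open, the fingers measure 114 mm over their backs; the gripper's body (76 mm by 85 mm) begins 54 mm behind the grasp point. The pads swing forward as they close: fully open they stand 13 mm farther back than shut.
Start: joints at [-1.354, 0.259, 0.021, 1.334, 0, 1.418], TCP at [198.779, -512.82, 404.679] pointing down, gripper open.
Joint ranges: [-3.04, 3.04], [-0.91, 1.82], [-1.04, 1.36], [-1.92, 1.95], [-1.52, 1.45], [-3.14, 3.14]. Speed limits (rad/s): [2.22, 2.22, 2.79, 3.14, 3.14, 3.14].

## Interface

Orientations are given as a rotation vector (axis times angle).
In Python, from cell import manip, snapshot, camera_model gives the robot as it stands.
- The arm moves only by the shell command python3 -m creep 'ROWS' [FORCE]. ROWS is text: rows parted by semicolons, each of 5 numbers parted by spaces: the gripper's target within -1 to 1 (shut at 1, half-way at 0, fully open at -1), then the shift along the tool's x, y, z in mm, then the turn about the tool's z in degrees. A call has 1 to 8 rows; each row is the pose to reach, as a shift and turn from the pose commanded when the call began, along the tool's axes at that moment; what a row does not reach only later rows make up. A row lasts 1/10 s, in which the tool goes at most 50 mm and 8.59 degrees, less where a joint would pass 70% of its speed; a pose out of reach is approached as far as the arm can. A call with a gripper value outside its range is refused whole. The fingers move at their own pace and stop on an object; FORCE is the grip in N (left out, the last holds). Time passes only in rows, so rows that repeat a pose let the fingers close. It gives the time, the measured TCP pose, the force and the opening at its end, in the units of the state.
- manip.get_state(): the state, without advancing time (a new reading comes with each control period).
- snapshot(name): name is "scene" or "top" or "wrist"; returns the picture (384x512x3 uint8, red, green, blue); there is no depth.
- camera_model(name): a dict with "vertical_fov" (degrees; the focal length in pixels is half the picture's height over the tangent of half this angle, whatever the lens; pixels are square), "cx", "cy" (the principal point, pixels), "k1" (the pictures are not rectified: a ray, as slopes to the right and down, at radius r is drawn at 1 + k1 r^2 times it, then the intrinsics apply), "world_to_cam" (4x4, takes a point from world to camera coordinates); the wrist camera has in their place "tool_from_camera" (4x4, takes a point from camera to tool coordinates, whose origin is the TCP and whose axes are the flange's). Camera axes: x right, y down, z forward; pixel columns grow to the right and rows downward; lengths in mm; the calibration is good to about 2 mm. A picture is of the moment at which its call begins: read the wrist's pose just before it. camera_model takes no time and is no camera call.
- manip.sign_off(): hands the job in, once; it reports no verdict.
The state is a dict: "clock": time; "q": joint angles; "qvel": joint speeds; "joint_torque": joint torques, N m; "tcp_pos": TCP position; "eef_rot": TCP orientation; "contact_force": force on the tool from outside, world axes, zero at the start; "torque": the same for the moment, N m; "grip_width": finger opening in mm.
Only numpy, scipy, OpenCV 4.12 (cv2) and the standard library are available. Lean on these libraries where they do the work, as an engineer would, in place of code of your own. Each camera call takes 0.05 s, during which the arm holds its last target.

## Working session

There is one attempt and no reset: what is moved stays moved. The work goes in short steps, Python scripts to look and compute and a shell command to move; the robot and the scene stay as the last step left them, time stands still between calls to the robot, and variables do not carry over. Pictures are saved under pics/ and viewed, and the job is handed in when it is done.

```bash
ls -la; mkdir -p pics; cat > h.py <<'E'
import numpy as np, cv2
from cell import manip, snapshot, camera_model
from scipy.spatial.transform import Rotation as R
def snap(n,f,s=1.5):
    st=manip.get_state(); im=snapshot(n); cv2.imwrite(f'pics/{f}.png',cv2.cvtColor(im,cv2.COLOR_RGB2BGR)); np.save(f'pics/{f}.npy',im)
    cv2.imwrite(f'pics/{f}_v.png',cv2.resize(cv2.cvtColor(im,cv2.COLOR_RGB2BGR),None,fx=s,fy=s,interpolation=cv2.INTER_CUBIC))
    return st,im
def cam(n,st=None):
    m=camera_model(n); f=192/np.tan(np.radians(m['vertical_fov']/2))
    if 'world_to_cam' in m: W=np.array(m['world_to_cam'])
    else:
        T=np.eye(4); T[:3,:3]=R.from_rotvec(st['eef_rot']).as_matrix(); T[:3,3]=st['tcp_pos']
        W=np.linalg.inv(T@np.array(m['tool_from_camera']))
    return dict(f=f,cx=m['cx'],cy=m['cy'],k=m['k1'],W=W)
def proj(c,P):
    p=np.atleast_2d(P)@c['W'][:3,:3].T+c['W'][:3,3]; s=p[:,:2]/p[:,2:]; r2=(s**2).sum(1,keepdims=True)
    return s*(1+c['k']*r2)*c['f']+[c['cx'],c['cy']]
def ray(c,uv):
    uv=np.atleast_2d(uv).astype(float); d=(uv-[c['cx'],c['cy']])/c['f']; s=d.copy()
    for _ in range(30): s=d/(1+c['k']*(s**2).sum(1,keepdims=True))
    v=np.c_[s,np.ones(len(s))]@c['W'][:3,:3]; o=-c['W'][:3,:3].T@c['W'][:3,3]
    return o,v/np.linalg.norm(v,axis=1,keepdims=True)
def onz(c,uv,z):
    o,v=ray(c,uv); return o+v*((z-o[2])/v[:,2:])
def tri(L):
    A=np.zeros((3,3));b=np.zeros(3)
    for c,uv in L:
        o,v=ray(c,uv); M=np.eye(3)-np.outer(v[0],v[0]); A+=M;b+=M@o
    p=np.linalg.solve(A,b)
    return p,[np.linalg.norm(np.cross(p-ray(c,uv)[0],ray(c,uv)[1][0])) for c,uv in L]
E
python3 - <<'E'
from h import *
for n in ('scene','top','wrist'):
    st,im=snap(n,n+'0')
    m=camera_model(n); print(n,{k:np.round(v,3).tolist() for k,v in m.items()})
print({k:np.round(v,3).tolist() for k,v in st.items()})
E
```

```text
total 12
drwxr-xr-x  3 agent agent 4096 Dec  6 16:45 .
drwxr-xr-x 23 root  root  4096 Dec  6 16:45 ..
drwxr-xr-x  2 agent agent 4096 Dec  6 16:45 pics
scene {'vertical_fov': 46.472, 'cx': 257.439, 'cy': 190.444, 'k1': -0.164, 'world_to_cam': [[-0.141, 0.99, -0.014, 95.857], [0.707, 0.091, -0.701, -280.92], [-0.693, -0.109, -0.713, 2085.295], [0.0, 0.0, 0.0, 1.0]]}
top {'vertical_fov': 43.856, 'cx': 255.709, 'cy': 191.273, 'k1': -0.047, 'world_to_cam': [[0.002, -1.0, -0.013, 8.614], [-0.993, -0.001, -0.116, 551.224], [0.116, 0.013, -0.993, 1702.923], [0.0, 0.0, 0.0, 1.0]]}
wrist {'vertical_fov': 58.632, 'cx': 259.789, 'cy': 190.012, 'k1': -0.014, 'tool_from_camera': [[0.0, -0.962, -0.273, 69.059], [1.0, 0.001, -0.001, -0.689], [0.001, -0.273, 0.962, 30.399], [0.0, 0.0, 0.0, 1.0]]}
{'clock': 0.1, 'q': [-1.354, 0.259, 0.021, 1.334, -0.0, 1.418], 'qvel': [-0.002, 0.001, 0.002, 0.001, -0.0, -0.001], 'joint_torque': [0.006, -55.669, 34.507, 0.012, -0.0, -0.0], 'tcp_pos': [198.775, -512.783, 404.134], 'eef_rot': [-3.087, -0.577, 0.0], 'contact_force': [0.24, -0.174, -0.491], 'torque': [-0.069, -0.019, 0.016], 'grip_width': 85.362}
```

View pics/scene0_v.png

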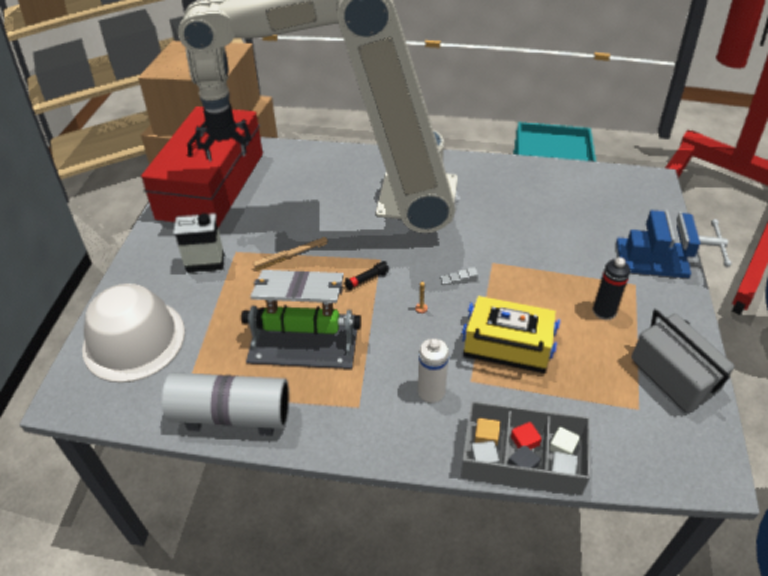

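View pics/top0_v.png

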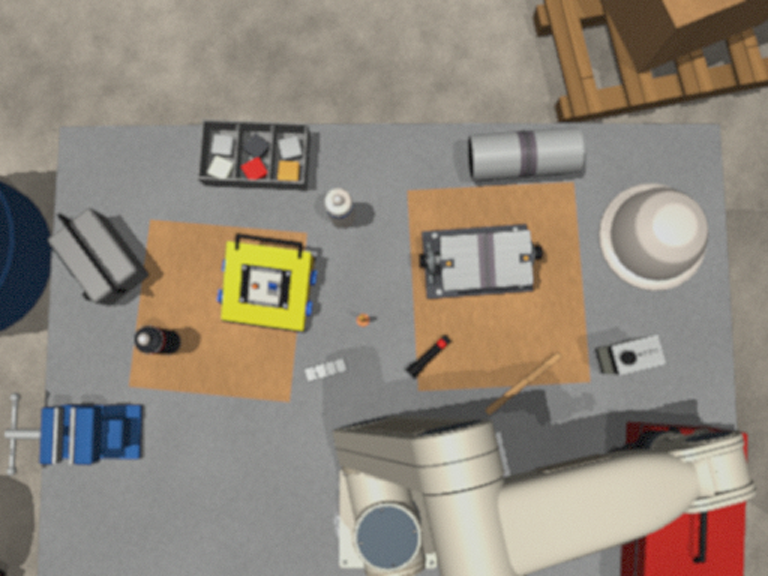

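View pics/wrist0_v.png

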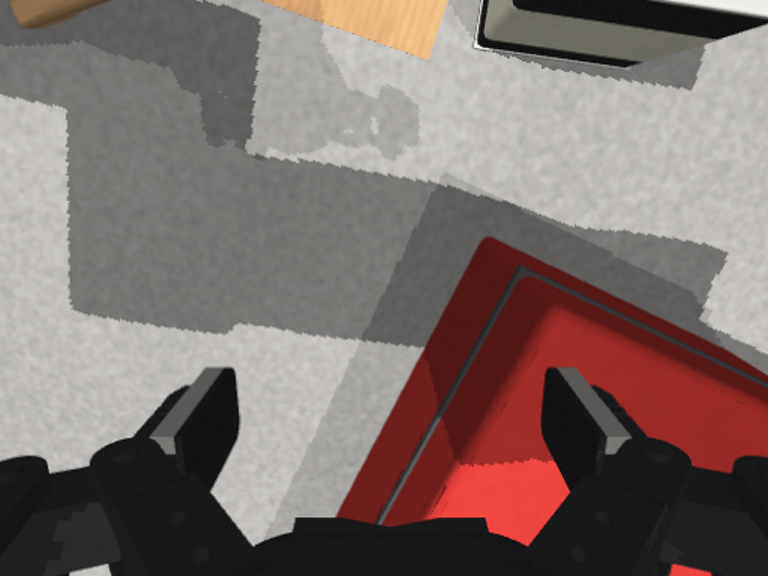

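```bash
python3 - <<'E'
from h import *
t=cam('top'); s=cam('scene')
sc=lambda *a: np.array(a)/1.5
print('rcd',onz(t,sc(264,286),90)); print('gauge',onz(t,sc(366,320),50)); print('plate',onz(t,sc(486,261),170))
for n,a,b in [('gaugetip',(422,284),None)]:
    print(onz(s,sc(*a),99), onz(s,sc(420,308),5))
im=cv2.imread('pics/top0.png')
cv2.imwrite('pics/t_crop.png',cv2.resize(im[130:260,130:380],None,fx=3.2,fy=3.2,interpolation=cv2.INTER_CUBIC))
im=cv2.imread('pics/scene0.png')
cv2.imwrite('pics/s_crop.png',cv2.resize(im[160:260,150:390],None,fx=3.3,fy=3.3,interpolation=cv2.INTER_CUBIC))
E
```

```text
rcd [[546.39557109 289.95134959  90.        ]]
gauge [[469.52864386  50.98384752  50.        ]]
plate [[ 593.7076335  -221.56512554  170.        ]]
[[481.50232003  63.71431508  99.        ]] [[476.79019322  60.28039968   5.        ]]
```

View pics/t_crop.png

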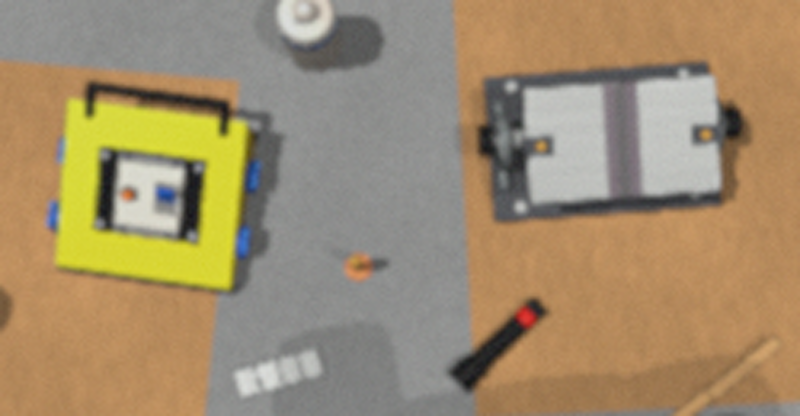

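View pics/s_crop.png

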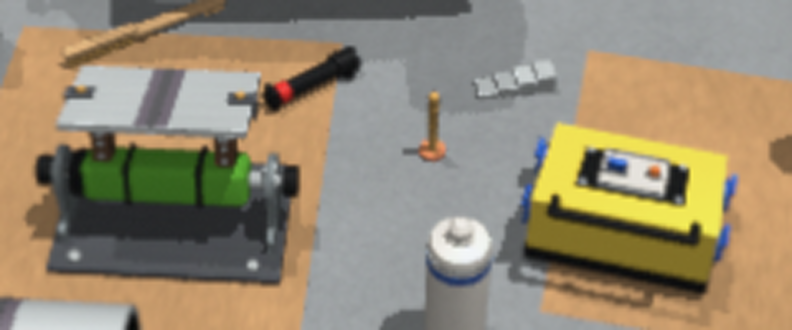

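```bash
python3 -m creep '-1 346 -255 -30 -68; -1 346 -255 -30 -68; -1 346 -255 -30 -68; -1 346 -255 -30 -68; -1 346 -255 -30 -68; -1 346 -255 -30 -68; -1 346 -255 -30 -68; -1 346 -255 -30 -68'; python3 -c "
from h import *
s=manip.get_state();print(np.round(s['q'],3));print(R.from_rotvec(s['eef_rot']).as_matrix().round(3))"
```

```text
clock: 0.95
tcp_pos: [413.3, -174.0, 432.7]
eef_rot: [2.23, 2.212, 0.0]
contact_force: [1.7, -0.7, 0.0]
grip_width: 85.2
[-0.586  0.077 -0.134  1.36  -0.     0.993]
[[ 0.008  1.     0.   ]
 [ 1.    -0.008 -0.   ]
 [-0.     0.    -1.   ]]
```

```bash
python3 -c "
from h import *
s,_=snap('wrist','w1');print(s['tcp_pos'],np.abs(s['qvel']).max())"
```

```text
[ 413.25598184 -174.02537535  432.74690038] 1.1333242686434581
```

View pics/w1_v.png

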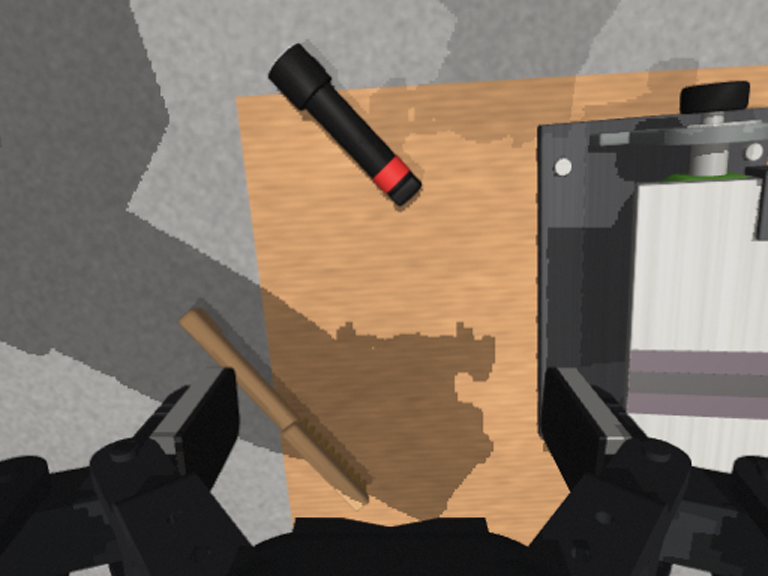

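```bash
python3 -m creep '-1 465 103 0 -68; -1 465 103 0 -68; -1 465 103 0 -68; -1 465 103 0 -68; -1 465 103 0 -68; -1 465 103 0 -68; -1 465 103 0 -68; -1 465 103 0 -68'; python3 -c "
from h import *
s=manip.get_state();print(np.round(s['q'],3));print(R.from_rotvec(s['eef_rot']).as_matrix().round(3))"
```

```text
clock: 1.8
tcp_pos: [504.7, 215.4, 432.4]
eef_rot: [0.612, 3.081, -0.0]
contact_force: [1.1, -0.5, 0.5]
grip_width: 85.4
[ 0.25   0.25   0.08   1.401 -0.     0.643]
[[-0.924  0.382  0.   ]
 [ 0.382  0.924 -0.   ]
 [-0.    -0.    -1.   ]]
```

```bash
python3 -m creep '1 15 72 0 -17; 1 15 72 0 -17; 1 15 72 0 -17; 1 15 72 0 -17; 1 15 72 0 -17'; python3 -c "
from h import *
s,_=snap('wrist','w2');print(s['tcp_pos'],s['q'].round(3),np.abs(s['qvel']).max());print(R.from_rotvec(s['eef_rot']).as_matrix().round(4))"
```

```text
clock: 2.3
tcp_pos: [518.8, 284.6, 432.5]
eef_rot: [-0.163, -3.137, 0.001]
contact_force: [0.1, -0.3, 1.0]
grip_width: 12.2
[518.76485579 284.6173461  432.53056256] [ 0.36   0.326  0.188  1.433 -0.     0.464] 0.010668235511315842
[[-9.946e-01  1.039e-01 -3.000e-04]
 [ 1.039e-01  9.946e-01 -3.000e-04]
 [ 2.000e-04 -3.000e-04 -1.000e+00]]
```

View pics/w2_v.png

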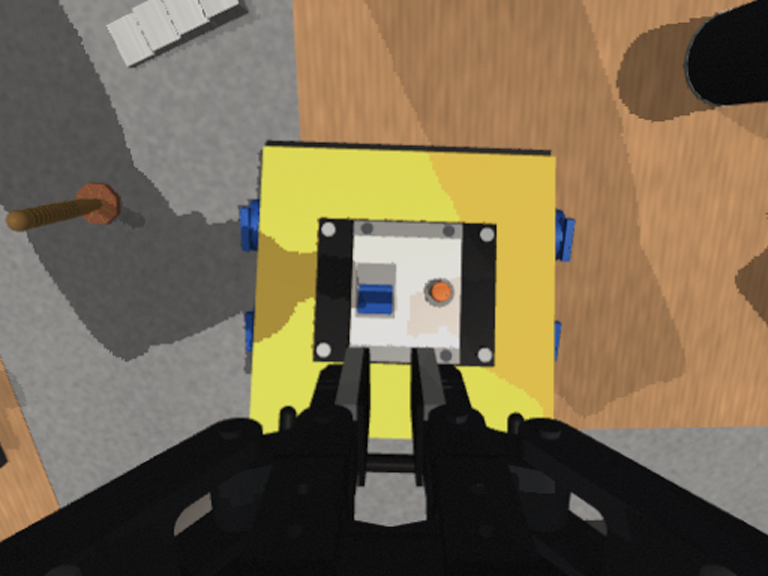

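```bash
cat > btn.py <<'E'
from h import *
def blob(im,lo,hi,box=None):
    hsv=cv2.cvtColor(im,cv2.COLOR_RGB2HSV); m=cv2.inRange(hsv,np.array(lo),np.array(hi))
    if box is not None:
        b=np.zeros_like(m); u0,v0,u1,v1=box; b[v0:v1,u0:u1]=255; m&=b
    n,l,s,c=cv2.connectedComponentsWithStats(m)
    return sorted([(int(s[i,4]),c[i].round(2).tolist(),s[i,:4].tolist()) for i in range(1,n) if s[i,4]>5],reverse=True)
E
python3 - <<'E'
from btn import *
st=manip.get_state()
w=np.load('pics/w2.npy'); t=np.load('pics/top0.npy'); s=np.load('pics/scene0.npy')
O=((5,120,90),(16,255,255)); B=((105,120,40),(125,255,255))
print('w o',blob(w,*O,(240,150,320,240))); print('w b',blob(w,*B,(220,150,300,240)))
print('t o',blob(t,*O,(150,170,200,210))); print('t b',blob(t,*B,(160,175,198,205)))
print('s o',blob(s,*O,(320,195,370,225))); print('s b',blob(s,*B,(325,195,360,225)))
cw=cam('wrist',st)
for z in(75,80,85): 
    P=onz(cw,np.array([[329,229],[487,234],[323,350],[484,355]])/1.5,z).round(1); print(P.tolist(), np.degrees(np.arctan2(*(P[0]-P[1])[:2])))
E
```

```text
w o [(134, [293.48, 194.04], [287, 188, 14, 13])]
w b [(420, [249.55, 199.08], [238, 190, 24, 19])]
t o []
t b [(14, [181.36, 190.36], [179, 189, 5, 4])]
s o [(7, [348.0, 211.29], [347, 210, 3, 3])]
s b [(14, [336.71, 209.36], [335, 208, 5, 4])]
[[500.7, 247.8, 75.0], [514.5, 348.8, 75.0], [583.5, 232.3, 75.0], [598.8, 342.4, 75.0]] -172.21964556286716
[[499.9, 248.5, 80.0], [513.5, 347.9, 80.0], [581.5, 233.2, 80.0], [596.5, 341.6, 80.0]] -172.20911312699383
[[499.1, 249.1, 85.0], [512.5, 347.1, 85.0], [579.4, 234.1, 85.0], [594.2, 340.8, 85.0]] -172.2139631038845
```

```bash
python3 - <<'E'
from btn import *
st=manip.get_state(); cw=cam('wrist',st); t=cam('top'); s=cam('scene')
print(onz(cw,[[293.5,194]],89), tri([(cw,(293.5,194)),(s,(348,211.3))]))
print(onz(cw,[[249.5,199]],95),tri([(cw,(249.5,199)),(s,(336.7,209.4)),(t,(181.4,190.4))]))
R_=R.from_rotvec(st['eef_rot']).as_matrix()
P=onz(cw,[[293.5,194]],89)[0]; print('tool', R_.T@(P-st['tcp_pos']))
E
```

```text
[[545.36397288 314.81240711  89.        ]] (array([546.98046927, 314.9406821 ,  83.6539118 ]), [np.float64(0.2578648618118683), np.float64(0.2578648618117781)])
[[544.13053322 272.79198257  95.        ]] (array([546.94671636, 272.20638951,  87.6846832 ]), [np.float64(0.5511798132789658), np.float64(0.9043027611475083), np.float64(1.1912624118133257)])
tool [-23.24683361  33.07164612 343.75593937]
```

```bash
python3 -m creep '1 -23 33 50 2; 1 -23 33 100 2; 1 -23 33 120 2; 1 -23 33 120 2; 1 -23 33 120 2' 30; python3 -c "
from btn import *
s,im=snap('wrist','w3');print(s['tcp_pos'],s['q'].round(3),np.abs(s['qvel']).max(),s['contact_force']);print(R.from_rotvec(s['eef_rot']).as_matrix().round(4))
O=((5,120,90),(16,255,255));b=blob(im,*O);print(b[:4]);print(onz(cam('wrist',s),[b[0][1]],89),s['grip_width'])
"
```

```text
clock: 2.85
tcp_pos: [545.3, 315.1, 313.7]
eef_rot: [0.217, 3.134, 0.0]
contact_force: [-0.4, 0.1, 0.7]
grip_width: 0.1
[545.32524751 315.12701669 313.69429914] [ 0.391  0.43   0.046  1.186 -0.     0.529] 0.04031695383558063 [-0.42094847  0.09371825  0.6729848 ]
[[-9.905e-01  1.376e-01  3.000e-04]
 [ 1.376e-01  9.905e-01  0.000e+00]
 [-2.000e-04  1.000e-04 -1.000e+00]]
[(57770, [390.06, 120.75], [119, 0, 393, 325]), (331, [258.63, 212.65], [249, 203, 21, 21])]
[[501.1521363  395.64236998  89.        ]] 0.13176002947810228
```

View pics/w3_v.png

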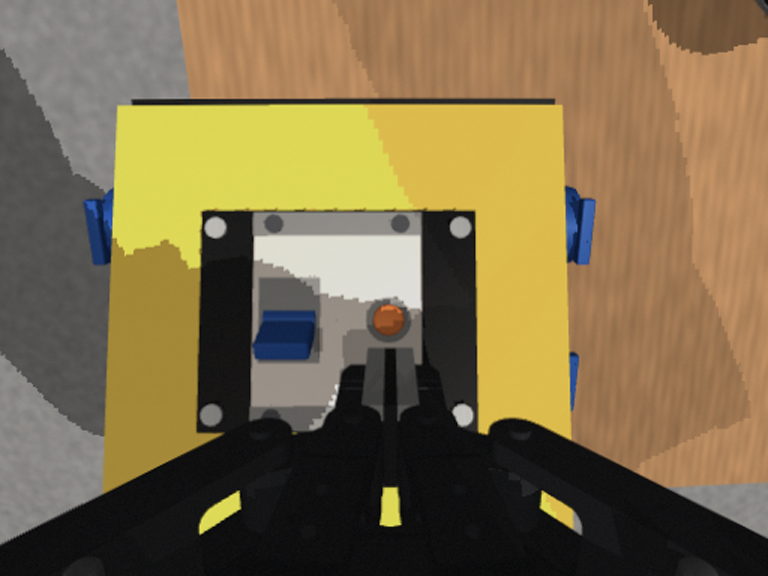

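```bash
python3 - <<'E'
from btn import *
s=manip.get_state(); c3=cam('wrist',s)
for z in (84,89,94): print(onz(c3,[[258.6,212.65]],z))
print(proj(c3,[s['tcp_pos']+np.array([0,0,-173])]))
s2=dict(tcp_pos=np.array([518.765,284.617,432.53]),eef_rot=R.from_matrix(np.array([[-.9946,.1039,-.0003],[.1039,.9946,-.0003],[.0002,-.0003,-1]])).as_rotvec())
print(tri([(c3,(258.63,212.65)),(cam('wrist',s2),(293.48,194.04))]))
E
```

```text
[[547.86067423 315.27889172  84.        ]]
[[546.08170308 315.53273952  89.        ]]
[[544.30273193 315.78658732  94.        ]]
[[257.83819347 250.73647774]]
(array([546.24372132, 315.27691076,  87.1195313 ]), [np.float64(0.5150242598187688), np.float64(0.5150242598184154)])
```

```bash
python3 -m creep '1 -1 0 25 0; 1 -1 0 40 0; 1 -1 0 46 0; 1 -1 0 48 0; 1 -1 0 48 0'; python3 -m creep '1 0 0 1 0; 1 0 0 2 0; 1 0 0 3 0;1 0 0 3 0'
```

```text
clock: 3.4
tcp_pos: [546.4, 315.8, 266.1]
eef_rot: [0.214, 3.132, 0.001]
contact_force: [0.2, 0.8, 0.3]
grip_width: 0.3
clock: 3.8
tcp_pos: [546.4, 315.9, 262.1]
eef_rot: [0.214, 3.133, 0.001]
contact_force: [1.0, 0.5, 3.9]
grip_width: -0.2
```

```bash
python3 -m creep '1 0 0 1 0; 1 0 0 2 0; 1 0 0 3 0;1 0 0 3 0'; python3 -c "
from btn import *
s,im=snap('wrist','w4')"
```

```text
clock: 4.2
tcp_pos: [546.4, 315.8, 258.7]
eef_rot: [0.214, 3.133, 0.001]
contact_force: [2.7, -0.2, 5.2]
grip_width: 0.1
```

View pics/w4_v.png

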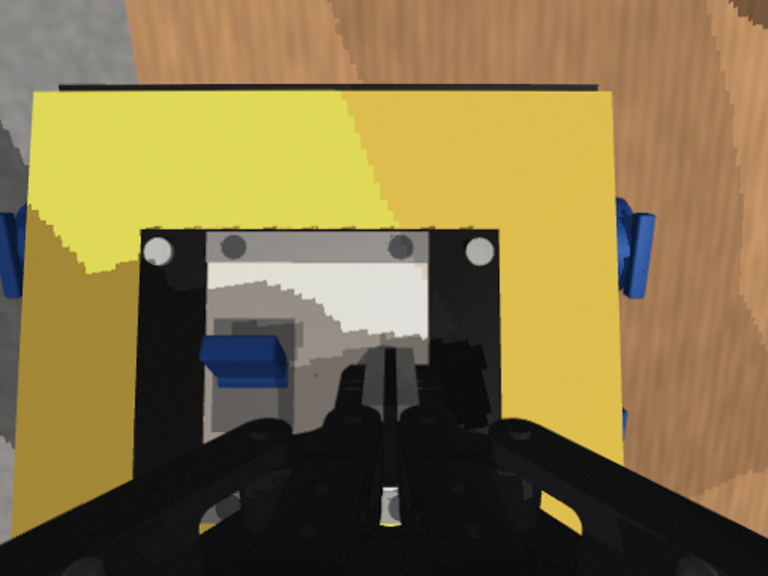

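```bash
python3 -m creep '1 0 0 -40 0; 1 35 -42 -45 0; 1 35 -42 -45 0; 1 35 -42 -45 0; 1 35 -42 -45 0'; python3 -c "
from btn import *
s,im=snap('wrist','w5');print(s['tcp_pos'],s['contact_force'])
print(blob(im,(105,120,40),(125,255,255)))
c=cam('wrist',s); P=np.array([545.3,273,74.9]); ex=np.array([.9905,-.137,0]);ey=np.array([.137,.9905,0]);z=np.array([0,0,1])
pts=[P+ex*-21.8+z*10.75+ey*11,P+ex*-21.8+z*10.75-ey*11,P+ex*-17.2+z*17.25+ey*11,P+ex*-17.2+z*17.25-ey*11]
print((proj(c,pts)*1.5).round(0).tolist())
"
```

```text
clock: 4.75
tcp_pos: [505.8, 279.2, 303.1]
eef_rot: [-0.214, -3.134, 0.0]
contact_force: [0.3, 1.2, -0.3]
grip_width: -0.1
[505.81782613 279.17475394 303.11484141] [ 0.34974575  1.19050519 -0.25435637]
[(771, [127.02, 202.37], [117, 174, 19, 55]), (675, [447.4, 203.33], [439, 176, 20, 53]), (51, [130.75, 291.41], [129, 285, 5, 14])]
[[414.0, 369.0], [358.0, 369.0], [414.0, 388.0], [358.0, 387.0]]
```

View pics/w5_v.png

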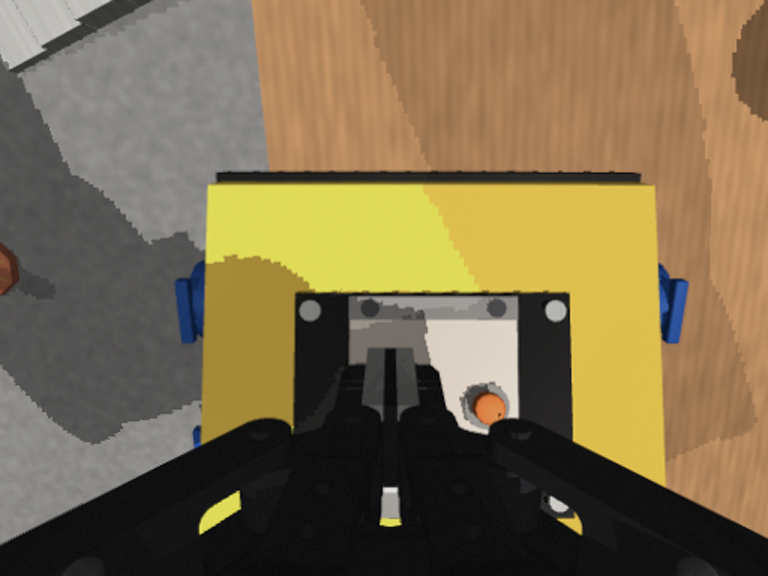

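```bash
python3 -c "
from btn import *
st=dict(tcp_pos=np.array([546.4,315.8,258.7]),eef_rot=np.array([.214,3.133,.001]))
c=cam('wrist',st); P=np.array([545.3,273,74.9]); ex=np.array([.9905,-.137,0]);ey=np.array([.137,.9905,0]);z=np.array([0,0,1])
pts=[P+ex*-21.8+z*10.75+ey*11,P+ex*-21.8+z*10.75-ey*11,P+ex*-17.2+z*17.25+ey*11,P+ex*-17.2+z*17.25-ey*11]
print((proj(c,pts)*1.5).round(0).tolist())
"
```

```text
[[280.0, 324.0], [206.0, 324.0], [277.0, 347.0], [200.0, 347.0]]
```

```bash
python3 -c "
import cv2
a=cv2.imread('pics/w4.png')[200:290,110:230]; b=cv2.imread('pics/w3.png')[180:270,150:270]
cv2.imwrite('pics/z4.png',cv2.resize(cv2.hconcat([a,b]),None,fx=3.3,fy=3.3,interpolation=cv2.INTER_NEAREST))"
```

```text
(no output)
```

View pics/z4.png

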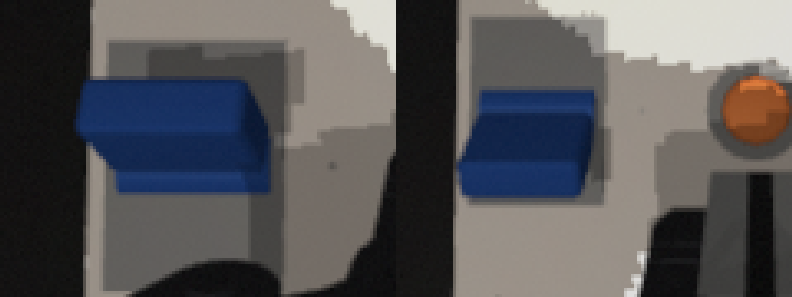

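```bash
python3 -c "
from btn import *
s=manip.get_state(); im=np.load('pics/w5.npy'); c=cam('wrist',s)
print(blob(im,(5,150,150),(16,255,255),(300,250,360,290)))
for B in ([546.3,315.3,88],[546.3,315.3,89],[548,315.3,88]): print(proj(c,B))
c=cam('wrist',dict(tcp_pos=np.array([546.4,315.8,258.7]),eef_rot=np.array([.214,3.133,.001])))
P=np.array([545.3,273,74.9]); ex=np.array([.9905,-.137,0]);ey=np.array([.137,.9905,0]);z=np.array([0,0,1])
n=-.343*ex+.939*z; u=.939*ex+.343*z
for a in (.6,.4,.3):
  d=np.cos(a)*n-np.sin(a)*u; m=-np.sin(a)*n-np.cos(a)*u
  print(a,(proj(c,[P+24*d+4*m,P+24*d-4*m])*1.5).round(0).tolist())
"
```

```text
[(294, [326.43, 272.36], [317, 263, 20, 20])]
[[326.72931025 273.61166989]]
[[327.04284073 274.45509953]]
[[326.95742274 276.09942923]]
0.6 [[243.0, 324.0], [238.0, 347.0]]
0.4 [[240.0, 337.0], [236.0, 363.0]]
0.3 [[239.0, 344.0], [236.0, 372.0]]
```

```bash
python3 -m creep '1 25 -25 0 0;1 25 -25 0 0;1 25 -25 0 0'; python3 -c "
from btn import *
s,im=snap('wrist','w6',1);print(s['tcp_pos'],s['contact_force'])
c=cam('wrist',s)
cv2.imwrite('pics/z6.png',cv2.resize(cv2.cvtColor(im[170:300,200:400],cv2.COLOR_RGB2BGR),None,fx=3.5,fy=3.5,interpolation=cv2.INTER_NEAREST))
P=np.array([545.3,273,74.9]); ex=np.array([.9905,-.137,0]);ey=np.array([.137,.9905,0]);z=np.array([0,0,1])
n=-.343*ex+.939*z; u=.939*ex+.343*z
for a in (.6,.4,.3):
  d=np.cos(a)*n-np.sin(a)*u; m=-np.sin(a)*n-np.cos(a)*u
  print(a,((proj(c,[P+24*d+4*m+11*ey,P+24*d-4*m+11*ey,P+24*d+4*m-11*ey,P+24*d-4*m-11*ey])-[200,170])*3.5).round(0).tolist())
"
```

```text
clock: 5.1
tcp_pos: [477.8, 257.9, 303.2]
eef_rot: [-0.214, -3.134, -0.0]
contact_force: [-0.5, -0.8, -1.1]
grip_width: -0.2
[477.82409735 257.85827927 303.24638221] [-0.48429124 -0.78941186 -1.13546013]
0.6 [[405.0, 395.0], [409.0, 439.0], [280.0, 395.0], [282.0, 439.0]]
0.4 [[408.0, 421.0], [411.0, 468.0], [281.0, 421.0], [282.0, 468.0]]
0.3 [[409.0, 435.0], [412.0, 483.0], [281.0, 435.0], [282.0, 483.0]]
```

View pics/z6.png

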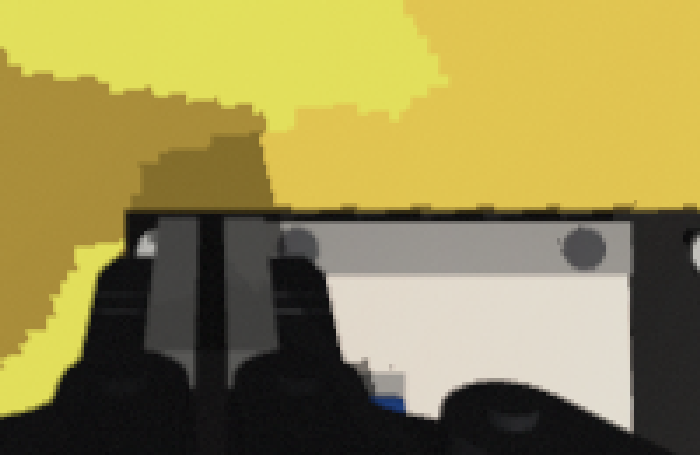

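```bash
python3 -m creep '1 -25 25 0 0;1 -25 25 0 0;1 -25 25 30 0;1 -25 25 45 0;1 -25 25 51 0;1 -25 25 51 0'
```

```text
clock: 5.75
tcp_pos: [505.9, 279.2, 251.7]
eef_rot: [-0.214, -3.133, 0.001]
contact_force: [-0.2, 0.4, -0.5]
grip_width: -0.1
```

```bash
python3 -m creep '1 -5 0 -1 0;1 -10 0 -3 0;1 -15 0 -6 0;1 -20 0 -9 0;1 -24 0 -11 0;1 -24 0 -11 0';  python3 -m creep '1 -2 0 -1 0;1 -4 0 -1 0;1 -4 0 -1 0'
```

```text
clock: 6.35
tcp_pos: [529.6, 275.8, 264.7]
eef_rot: [0.214, 3.134, 0.001]
contact_force: [-5.7, 0.8, 3.9]
grip_width: -0.0
clock: 6.65
tcp_pos: [534.0, 275.1, 265.1]
eef_rot: [0.214, 3.133, 0.001]
contact_force: [-1.1, -0.0, 0.7]
grip_width: 0.1
```

```bash
python3 -m creep '1 -1 0 0 0;1 -2 0 0 0;1 -2 0 0 0'
```

```text
clock: 6.95
tcp_pos: [535.2, 275.0, 264.9]
eef_rot: [-0.214, -3.134, -0.001]
contact_force: [-5.2, 1.9, 5.1]
grip_width: -0.4
```

```bash
python3 -m creep '1 -1 0 0 0;1 -2 0 0 0;1 -2 0 0 0'
```

```text
clock: 7.25
tcp_pos: [536.0, 274.9, 264.8]
eef_rot: [-0.212, -3.131, -0.001]
contact_force: [-11.9, 2.2, 9.7]
grip_width: -0.0
```

```bash
python3 -m creep '1 20 0 0 0;1 35 -25 -40 0;1 35 -60 -90 0;1 35 -60 -120 0;1 35 -60 -120 0;1 35 -60 -120 0'; python3 -c "
from btn import *
s,im=snap('wrist','w7',1);print(s['tcp_pos'],s['contact_force'])
c=cam('wrist',s)
cv2.imwrite('pics/z7.png',cv2.resize(cv2.cvtColor(im[170:310,230:430],cv2.COLOR_RGB2BGR),None,fx=3.5,fy=3.5,interpolation=cv2.INTER_NEAREST))
P=np.array([545.3,273,74.9]); ex=np.array([.9905,-.137,0]);ey=np.array([.137,.9905,0]);z=np.array([0,0,1])
n=-.343*ex+.939*z; u=.939*ex+.343*z
for a in (.6,-.4,-.5,-.6):
  d=np.cos(a)*n-np.sin(a)*u; m=-np.sin(a)*n-np.cos(a)*u
  print(a,((proj(c,[P+24*d+4*m+11*ey,P+24*d-4*m+11*ey,P+24*d+4*m-11*ey,P+24*d-4*m-11*ey])-[230,170])*3.5).round(0).tolist())
"
```

```text
clock: 7.85
tcp_pos: [494.9, 219.6, 385.3]
eef_rot: [0.215, 3.132, 0.001]
contact_force: [0.6, -0.4, -0.2]
grip_width: 0.1
[494.86580744 219.64496279 385.31315193] [ 0.56869704 -0.43683096 -0.18462212]
0.6 [[398.0, 124.0], [403.0, 152.0], [306.0, 124.0], [309.0, 152.0]]
-0.4 [[406.0, 221.0], [403.0, 252.0], [311.0, 221.0], [309.0, 252.0]]
-0.5 [[406.0, 231.0], [402.0, 260.0], [311.0, 231.0], [308.0, 260.0]]
-0.6 [[405.0, 240.0], [400.0, 267.0], [310.0, 240.0], [307.0, 267.0]]
```

View pics/z7.png

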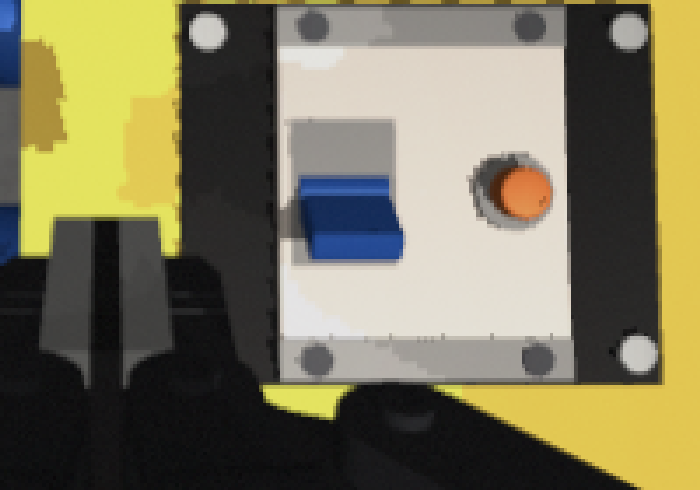

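```bash
python3 -c "
from btn import *
P=np.array([545.3,273,74.9]); ex=np.array([.9905,-.137,0]);ey=np.array([.137,.9905,0]);z=np.array([0,0,1])
n=-.343*ex+.939*z; u=.939*ex+.343*z
c=cam('wrist',dict(tcp_pos=np.array([545.3,315.1,313.7]),eef_rot=np.array([.217,3.134,0])))
for a in (-.4,-.5,-.6):
  d=np.cos(a)*n-np.sin(a)*u; m=-np.sin(a)*n-np.cos(a)*u
  print(a,((proj(c,[P+24*d+4*m,P+24*d-4*m]))).round(1).tolist())
"; cat >> btn.py <<'E'
E
python3 - <<'E'
from btn import *
w=np.load('pics/w2.npy'); s0=np.load('pics/scene0.npy')
O=((5,120,60),(16,255,255))
print(blob(np.load('pics/w7.npy'),*O)[:4])
E
```

```text
-0.4 [[186.3, 224.0], [187.2, 236.5]]
-0.5 [[186.5, 228.0], [187.7, 239.8]]
-0.6 [[186.7, 231.9], [188.2, 242.7]]
[(38014, [409.68, 93.67], [253, 0, 259, 311]), (3024, [23.64, 276.98], [0, 191, 59, 151]), (596, [108.01, 159.74], [91, 146, 32, 30]), (203, [378.32, 224.41], [370, 218, 18, 15])]
```

```bash
python3 -m creep '-1 0 0 -40 -8;-1 -190 -388 -45 -13;-1 -190 -388 -45 -13;-1 -190 -388 -45 -13;-1 -190 -388 -45 -13;-1 -190 -388 -45 -13;-1 -190 -388 -45 -13;-1 -190 -388 -45 -13';python3 -m creep '-1 0 0 0 0; -1 0 0 0 0';python3 -c "
from btn import *
s,im=snap('wrist','w8');print(s['tcp_pos'],s['eef_rot'],s['q'].round(3),np.abs(s['qvel']).max())"
```

```text
clock: 8.7
tcp_pos: [605.0, -114.3, 426.6]
eef_rot: [0.143, -3.136, -0.001]
contact_force: [0.5, -0.1, 0.6]
grip_width: 85.6
clock: 8.9
tcp_pos: [604.9, -113.6, 426.1]
eef_rot: [0.139, -3.135, -0.002]
contact_force: [0.6, -0.0, -0.2]
grip_width: 85.3
[ 604.90444708 -113.59275287  426.13205365] [ 1.38842294e-01 -3.13508643e+00 -2.14841267e-03] [-0.322  0.371  0.239  1.443  0.    -0.41 ] 0.039092480394118174
```

View pics/w8_v.png

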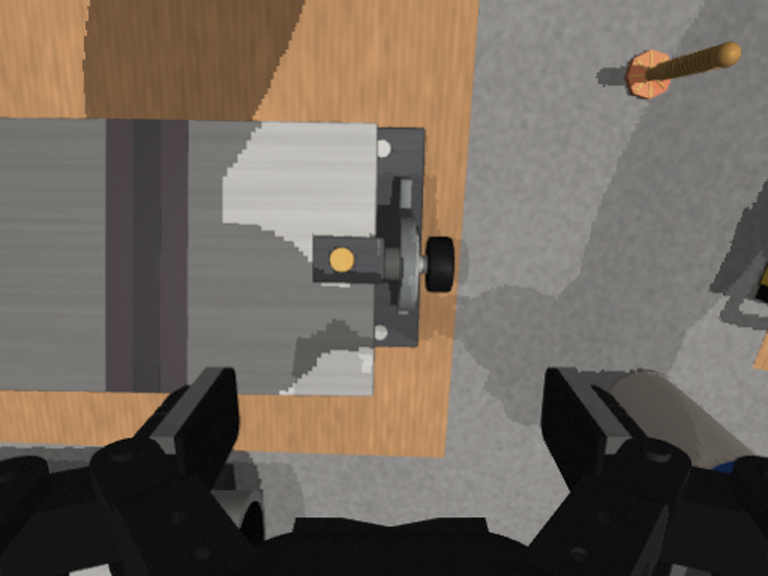

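```bash
python3 -m creep '-1 0 -50 0 0;-1 0 -100 0 0;-1 0 -100 0 0;-1 0 -100 0 0;-1 0 -100 0 0';python3 -c "
from btn import *
s,im=snap('wrist','w9');print(s['tcp_pos'],s['eef_rot'],s['q'].round(3),np.abs(s['qvel']).max())"
```

```text
clock: 9.45
tcp_pos: [613.4, -210.2, 428.6]
eef_rot: [0.145, -3.138, -0.001]
contact_force: [-0.1, 0.5, 1.2]
grip_width: 85.3
[ 613.37897566 -210.18679323  428.59617646] [ 1.44929452e-01 -3.13806302e+00 -7.48511806e-04] [-0.459  0.43   0.338  1.479  0.    -0.552] 0.007819018013168793
```

View pics/w9_v.png

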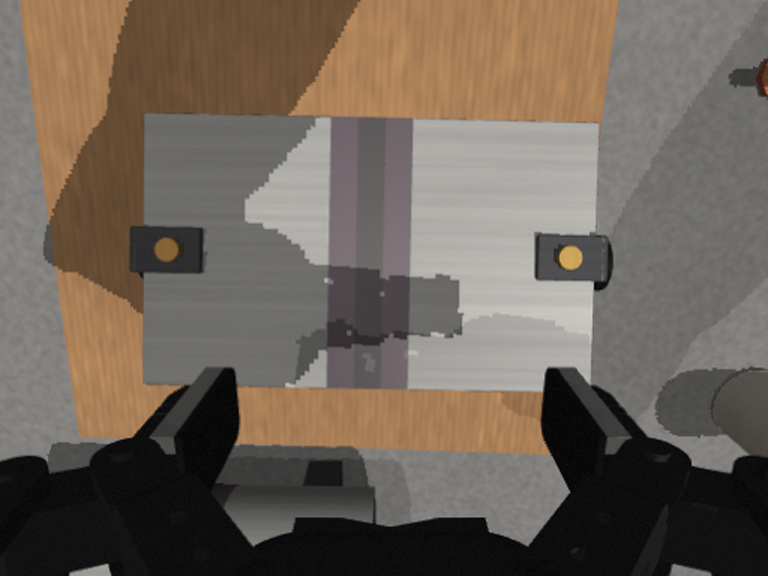

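```bash
cat > plate.py <<'E'
from btn import *
im=np.load('pics/w9.npy').astype(float)
sat=im.max(2)-im.min(2)   # wood vs steel: saturation jump
g=cv2.GaussianBlur(sat.astype(np.float32),(3,3),0)
gg=cv2.GaussianBlur(im.mean(2).astype(np.float32),(3,3),0)
C=np.array([[145,113],[598,123],[592,391],[143,383]])/1.5
L=[]
for i in range(4):
    a,b=C[i],C[(i+1)%4]; d=(b-a)/np.linalg.norm(b-a); nrm=np.array([-d[1],d[0]])
    pts=[];src=g 
    for t in np.linspace(.06,.94,60):
        p=a+(b-a)*t; k=np.arange(-5,5.01,.25); q=p+k[:,None]*nrm
        v=cv2.remap(src,q[:,0].astype(np.float32)[None],q[:,1].astype(np.float32)[None],cv2.INTER_LINEAR)[0]
        dv=np.abs(np.gradient(v)); j=dv.argmax()
        if dv[j]>1.0: pts.append(q[j])
    pts=np.array(pts,np.float32)
    for _ in range(4):
        vx,vy,x0,y0=cv2.fitLine(pts,cv2.DIST_HUBER,0,.01,.01).ravel(); r=np.abs((pts-[x0,y0])@[-vy,vx]); pts=pts[r<max(.7,2*np.median(r))]
    L.append((x0,y0,vx,vy)); print(i,len(pts),r.mean().round(2))
def isect(a,b):
    A=np.array([[a[2],-b[2]],[a[3],-b[3]]]); t=np.linalg.solve(A,[b[0]-a[0],b[1]-a[1]]); return np.array([a[0]+a[2]*t[0],a[1]+a[3]*t[0]])
K=np.array([isect(L[3],L[0]),isect(L[0],L[1]),isect(L[1],L[2]),isect(L[2],L[3])]); print((K*1.5).round(1).tolist())
st=dict(tcp_pos=np.array([613.379,-210.187,428.596]),eef_rot=np.array([.144929,-3.138063,-.000749])); c=cam('wrist',st)
# plate frame: x upslope(far), y left. image order: near-left image=?  image right=+y
obj=np.array([[-60,-100,0],[-60,100,0],[60,100,0],[60,-100,0]],float)
Km=np.array([[c['f'],0,c['cx']],[0,c['f'],c['cy']],[0,0,1]]); dist=np.array([c['k'],0,0,0.])
ok,rv,tv=cv2.solvePnP(obj,K,Km,dist); 
Wi=np.linalg.inv(c['W']); Rp=Wi[:3,:3]@cv2.Rodrigues(rv)[0]; P=Wi[:3,:3]@tv.ravel()+Wi[:3,3]
pr=cv2.projectPoints(obj,rv,tv,Km,dist)[0].reshape(-1,2); print('reproj',np.abs(pr-K).max(),'P',P.round(1)); print(Rp.round(3))
n=Rp[:,2]; print('slope',np.arccos(n[2]),'yaw',np.degrees(np.arctan2(-Rp[0,1],Rp[1,1])),'y tilt',Rp[2,1])
E
python3 plate.py
```

```text
0 59 0.28
1 1 0.0
2 48 0.25
3 45 0.18
[[143.60000610351562, 111.69999694824219], [595.7999877929688, 121.30000305175781], [653.0, 393.6000061035156], [141.10000610351562, 384.3999938964844]]
reproj 9.31197261319329 P [ 584.9 -210.3  188.3]
[[ 0.856 -0.077 -0.511]
 [ 0.109  0.994  0.033]
 [ 0.505 -0.084  0.859]]
slope 0.5379166956395605 yaw 4.421726308574666 y tilt -0.08388316911962938
```

```bash
sed -i 's/pts=\[\];src=g $/pts=[];src=gg if i==1 else g/' plate.py; python3 plate.py
```

```text
0 59 0.28
1 45 0.27
2 48 0.25
3 45 0.18
[[143.60000610351562, 111.69999694824219], [598.2999877929688, 121.30000305175781], [589.2000122070312, 392.3999938964844], [141.10000610351562, 384.3999938964844]]
reproj 0.36011252045045694 P [ 593.  -220.5  176.7]
[[ 0.967 -0.072 -0.244]
 [ 0.069  0.997 -0.018]
 [ 0.245  0.001  0.97 ]]
slope 0.2473566478355366 yaw 4.1107022411311505 y tilt 0.0005434241286415205
```

```bash
cat >> plate.py <<'E'
print('mid in w9',proj(c,P)*1.5)
W=(obj@Rp.T)+P; print(W.round(1).tolist())
print('scene',((proj(cam('scene'),W)-[150,160])*3.3).round(1).tolist())
print('top',((proj(cam('top'),W)-[130,130])*3.2).round(1).tolist())
E
python3 plate.py | tail -4
```

```text
mid in w9 [[368.50142831 253.3409861 ]]
[[542.2, -324.4, 162.0], [527.8, -124.9, 162.1], [643.9, -116.6, 191.5], [658.2, -316.1, 191.4]]
scene [[80.7, 63.7], [259.1, 70.5], [244.4, 129.0], [54.5, 121.0]]
top [[718.4, 190.6], [528.6, 204.0], [521.7, 89.9], [713.3, 76.5]]
```

```bash
python3 -c "
import cv2
a=cv2.imread('pics/scene0.png')[165:215,155:245]; cv2.imwrite('pics/zs.png',cv2.resize(a,None,fx=8,fy=8,interpolation=cv2.INTER_CUBIC))"
```

```text
(no output)
```

View pics/zs.png

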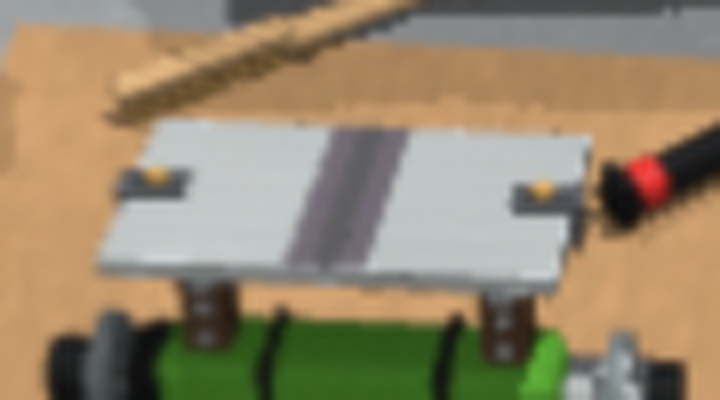

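```bash
python3 - <<'E'
from btn import *
S={'w8':dict(tcp_pos=np.array([604.904,-113.593,426.132]),eef_rot=np.array([.138842,-3.135086,-.002148])),
'w7':dict(tcp_pos=np.array([494.866,219.645,385.313]),eef_rot=np.array([.215,3.132,.001])),
'w2':dict(tcp_pos=np.array([518.765,284.617,432.53]),eef_rot=R.from_matrix(np.array([[-.9946,.1039,-.0003],[.1039,.9946,-.0003],[.0002,-.0003,-1]])).as_rotvec())}
for n,box in (('w8',(410,20,500,80)),('w7',(60,120,180,200)),('w2',(0,100,100,160))):
    im=np.load(f'pics/{n}.npy'); b=blob(im,(3,110,60),(20,255,255),box); print(n,b[:3])
    c=cam('wrist',S[n]); print(onz(c,[b[0][1]],4))
P={}
c8,c2=cam('wrist',S['w8']),cam('wrist',S['w2'])
print('ball',tri([(c8,(731/1.5,53/1.5)),(c2,(17/1.5,220/1.5))]),'disc',tri([(c8,(648/1.5,74/1.5)),(c2,(97/1.5,203/1.5))]))
for n in('w7','w8','w2'):
    a=cv2.imread(f'pics/{n}.png'); 
a=cv2.imread('pics/w8.png')[10:90,390:512]; b=cv2.imread('pics/w7.png')[110:190,60:182]
cv2.imwrite('pics/zg.png',cv2.resize(cv2.hconcat([a,b]),None,fx=3.2,fy=3.2,interpolation=cv2.INTER_CUBIC))
E
```

```text
w8 [(1283, [448.66, 45.0], [417, 28, 77, 38])]
[[466.23965258  78.8631497    4.        ]]
w7 [(1200, [94.89, 165.87], [60, 146, 63, 45])]
[[476.01720385  48.94807527   4.        ]]
w2 [(1090, [48.23, 138.46], [4, 122, 76, 32])]
[[474.31836697  41.91866457   4.        ]]
ball (array([472.14041297,  63.23840029,  94.71123669]), [np.float64(0.22189697871181985), np.float64(0.22189697871187455)]) disc (array([472.51832233,  61.98036536,   3.94835025]), [np.float64(0.31155671283939473), np.float64(0.3115567128394234)])
```

View pics/zg.png

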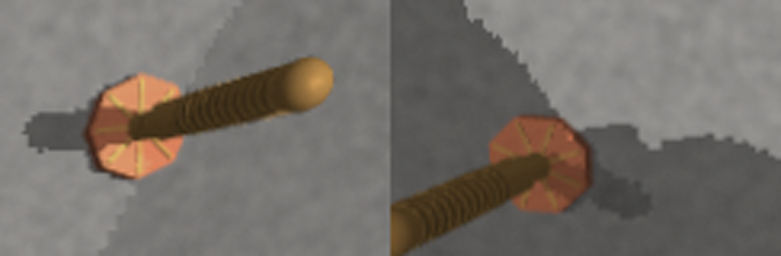

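```bash
python3 -m creep '-1 115 285 0 1.2;-1 115 285 0 1.2;-1 115 285 20 1.2;-1 115 285 40 1.2;-1 115 285 60 1.2;-1 115 285 80 1.2;-1 115 285 98 1.2;-1 115 285 98 1.2';python3 -m creep '-1 0 0 0 0;-1 0 0 0 0';python3 -c "
from btn import *
s,im=snap('wrist','w10');print(s['tcp_pos'],s['eef_rot'],s['q'].round(3),np.abs(s['qvel']).max());print(R.from_rotvec(s['eef_rot']).as_matrix().round(4)); print(proj(cam('wrist',s),[[472.4,62.6,96],[472.4,62.6,6]])*1.5)"
```

```text
clock: 10.3
tcp_pos: [469.5, 64.9, 327.7]
eef_rot: [0.117, -3.134, -0.002]
contact_force: [-0.9, -0.8, -0.2]
grip_width: 85.4
clock: 10.5
tcp_pos: [473.6, 61.5, 331.9]
eef_rot: [-0.11, 3.137, -0.001]
contact_force: [-0.5, -0.1, 0.1]
grip_width: 85.5
[473.58814727  61.52681953 331.89457428] [-1.10210156e-01  3.13732881e+00 -5.54360802e-04] [-0.047  0.17  -0.285  1.113 -0.    -0.117] 0.016997097700369154
[[-9.975e-01 -7.020e-02  2.300e-03]
 [-7.020e-02  9.975e-01 -3.000e-04]
 [-2.300e-03 -4.000e-04 -1.000e+00]]
[[390.75572062 306.81093343]
 [390.39416845 258.57528173]]
```

View pics/w10_v.png

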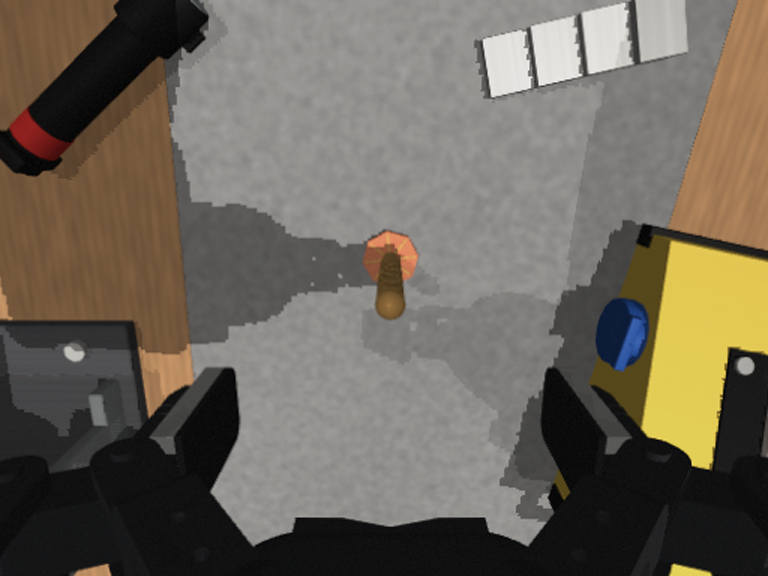

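```bash
python3 -m creep '-1 1 1 40 0;-1 1 1 80 0;-1 1 1 105 0;-1 1 1 117 0;-1 1 1 117 0;-1 1 1 117 0' 40; python3 -m creep '1 0 0 0 0;1 0 0 0 0;1 0 0 0 0;1 0 0 0 0;1 0 0 0 0;1 0 0 0 0;1 0 0 0 0;1 0 0 0 0' 40
```

```text
clock: 11.15
tcp_pos: [472.8, 61.8, 214.4]
eef_rot: [-0.108, 3.139, -0.0]
contact_force: [-0.6, 0.1, -0.5]
grip_width: 85.2
clock: 11.95
tcp_pos: [472.0, 62.4, 213.7]
eef_rot: [-0.109, 3.139, 0.0]
contact_force: [0.3, -0.7, 2.1]
grip_width: 11.2
```

```bash
python3 -c "
from btn import *
s,im=snap('wrist','w11');print(s['tcp_pos'],s['contact_force'],s['torque'],s['grip_width'])"
```

```text
[472.03918415  62.40374833 213.67528683] [ 0.34299735 -0.74604561  2.11348518] [0.04676469 0.09516753 0.00264234] 11.182087762739448
```

View pics/w11_v.png

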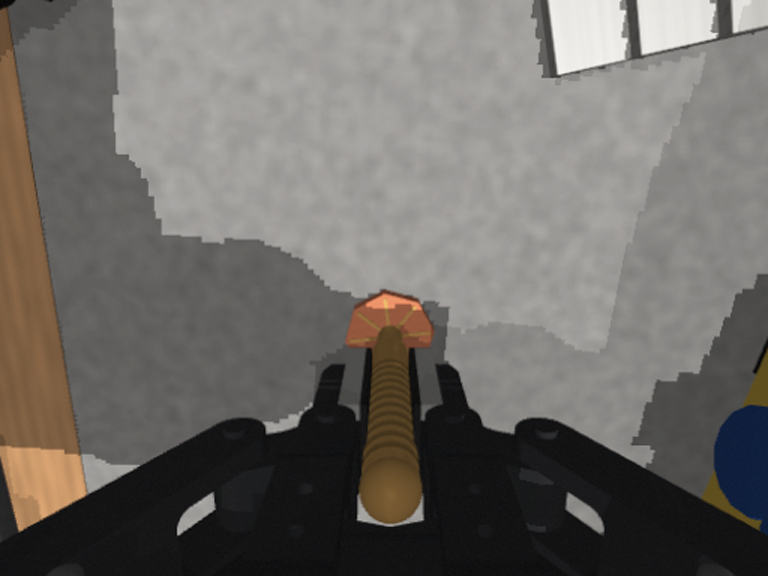

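```bash
python3 -m creep '1 0 0 -15 0;1 0 0 -40 0;1 0 0 -75 0;1 0 0 -115 0;1 0 0 -155 0;1 0 0 -190 0;1 0 0 -210 0;1 0 0 -216 0'; python3 -m creep '1 -5 -15 0 0;1 -15 -45 0 0;1 -29 -85 0 0;1 -43 -125 0 0;1 -58 -165 0 0;1 -73 -210 0 0;1 -87 -250 0 0;1 -97 -280 0 0'; python3 -m creep '1 -3 -10 0 0;1 -3 -10 0 0;1 -3 -10 0 0;1 -3 -10 0 0'; python3 -c "
from btn import *
s,im=snap('wrist','w12');print(s['tcp_pos'],s['eef_rot'],s['contact_force'],s['torque'],s['grip_width'])
c=cam('wrist',s); print(proj(c,[[593,-220.5,176.7]])*1.5)"
```

```text
clock: 12.8
tcp_pos: [472.1, 62.4, 431.5]
eef_rot: [-0.109, 3.136, -0.0]
contact_force: [0.5, -0.2, -1.1]
grip_width: 11.1
clock: 13.6
tcp_pos: [589.0, -212.8, 427.3]
eef_rot: [0.107, -3.137, -0.002]
contact_force: [-0.5, 0.3, -0.8]
grip_width: 10.8
clock: 14.0
tcp_pos: [591.6, -218.6, 429.8]
eef_rot: [0.111, -3.14, -0.0]
contact_force: [-0.9, 0.8, -1.1]
grip_width: 10.8
[ 591.5711514  -218.56458749  429.78977216] [ 1.11301222e-01 -3.13961319e+00 -3.11860414e-04] [-0.88492718  0.80535764 -1.06827948] [-0.00437287  0.04242745 -0.01359661] 10.814759834024633
[[383.31171113 301.08841052]]
```

View pics/w12_v.png

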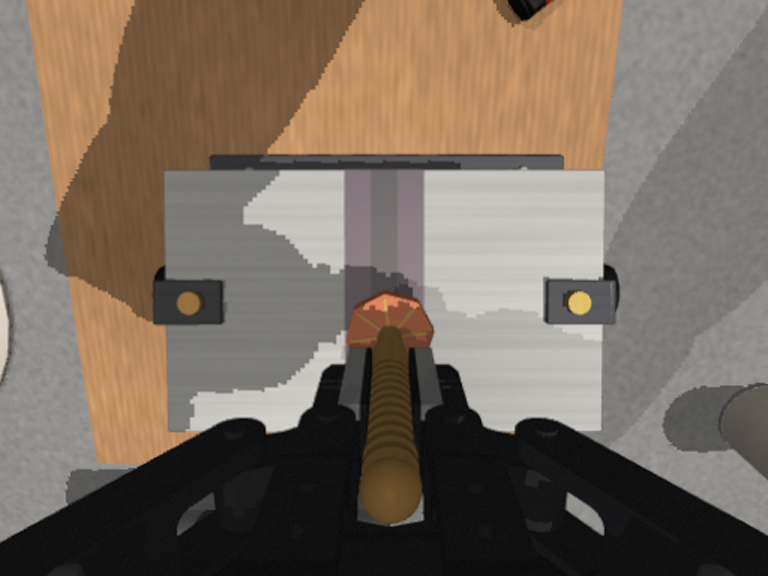

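```bash
python3 -m creep '1 -1 -2 8 0;1 -1 -2 18 0;1 -1 -2 26 0;1 -1 -2 29 0;1 -1 -2 29 0' 20; python3 -m creep '1 0 0 1 0;1 0 0 2 0;1 0 0 3 0;1 0 0 3 0'; python3 -m creep '1 0 0 1 0;1 0 0 2 0;1 0 0 2 0;1 0 0 2 0'
```

```text
clock: 14.55
tcp_pos: [593.0, -221.8, 399.7]
eef_rot: [0.109, -3.138, -0.001]
contact_force: [0.6, 0.1, -1.2]
grip_width: 10.5
clock: 14.95
tcp_pos: [593.0, -221.9, 397.6]
eef_rot: [-0.109, 3.14, -0.0]
contact_force: [0.4, 0.5, -0.4]
grip_width: 10.9
clock: 15.35
tcp_pos: [593.1, -221.9, 395.5]
eef_rot: [0.109, -3.14, -0.0]
contact_force: [-0.6, -0.2, -1.2]
grip_width: 10.9
```

```bash
python3 -m creep '1 0 1 1 0;1 0 1 2 0;1 0 1 2 0'; python3 -m creep '1 0 0 1 0;1 0 0 2 0;1 0 0 2 0'
```

```text
clock: 15.65
tcp_pos: [592.9, -220.8, 394.3]
eef_rot: [-0.109, 3.139, -0.001]
contact_force: [-0.5, 0.1, 3.5]
grip_width: 10.6
clock: 15.95
tcp_pos: [592.7, -220.7, 393.9]
eef_rot: [-0.109, 3.137, -0.003]
contact_force: [-4.0, 1.7, 14.1]
grip_width: 10.9
```

```bash
python3 -m creep '1 2 0 0 0;1 4 0 0.5 0;1 6 0 1 0;1 6 0 1 0'; python3 -c "
from btn import *
s,im=snap('wrist','w13');print(s['tcp_pos'],s['contact_force'],s['torque'])"
```

```text
clock: 16.35
tcp_pos: [587.2, -221.3, 392.8]
eef_rot: [-0.109, 3.135, -0.003]
contact_force: [0.7, 0.2, 12.0]
grip_width: 11.1
[ 587.24331105 -221.29366588  392.78982565] [ 0.68035739  0.16328302 12.04219962] [ 0.04511814 -0.43341231 -0.03480756]
```

View pics/w13_v.png

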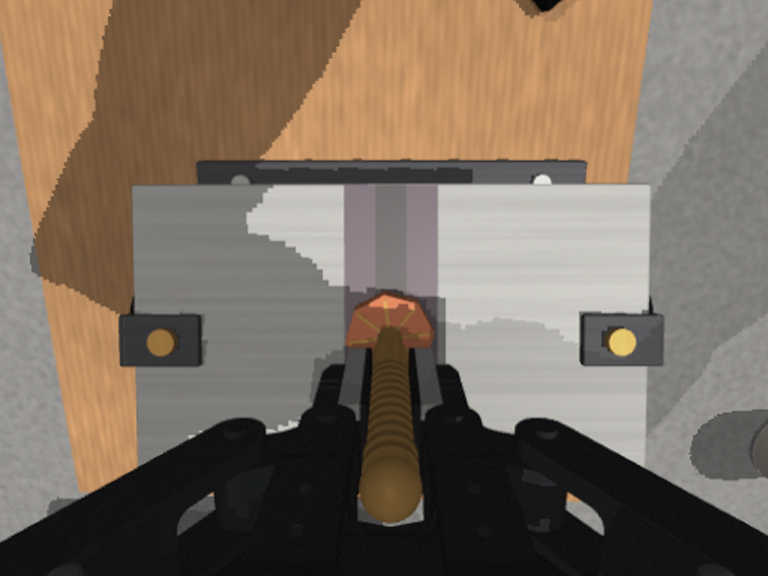

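```bash
cat > tilt.py <<'E'
from btn import *
import sys
def feat(n):
    im=np.load(f'pics/{n}.npy'); hsv=cv2.cvtColor(im,cv2.COLOR_RGB2HSV)
    # ball: bottom extreme rows around col 260; disc: top edge rows
    m=cv2.inRange(hsv,np.array((3,110,50)),np.array((25,255,255)))[:, 225:295]; m[:185]=0
    rows=np.where(m.sum(1)>0)[0]
    d=[np.where(m[:,k-225])[0].min() for k in (250,255,260,265,270)]
    b=[np.where(m[:,k-225])[0].max() for k in (250,255,260,265,270)]
    return d,b
for n in sys.argv[1:]: print(n,feat(n))
E
python3 tilt.py w11 w12 w13; python3 -c "
import cv2
a=[cv2.imread(f'pics/{n}.png')[185:355,220:300] for n in ('w12','w13')]
cv2.imwrite('pics/zt.png',cv2.resize(cv2.hconcat(a),None,fx=3.5,fy=3.5,interpolation=cv2.INTER_NEAREST))"
```

```text
w11 ([np.int64(197), np.int64(194), np.int64(195), np.int64(196), np.int64(197)], [np.int64(345), np.int64(347), np.int64(348), np.int64(347), np.int64(345)])
w12 ([np.int64(197), np.int64(194), np.int64(195), np.int64(196), np.int64(197)], [np.int64(345), np.int64(347), np.int64(348), np.int64(347), np.int64(345)])
w13 ([np.int64(197), np.int64(194), np.int64(195), np.int64(196), np.int64(198)], [np.int64(345), np.int64(347), np.int64(348), np.int64(347), np.int64(344)])
```

View pics/zt.png

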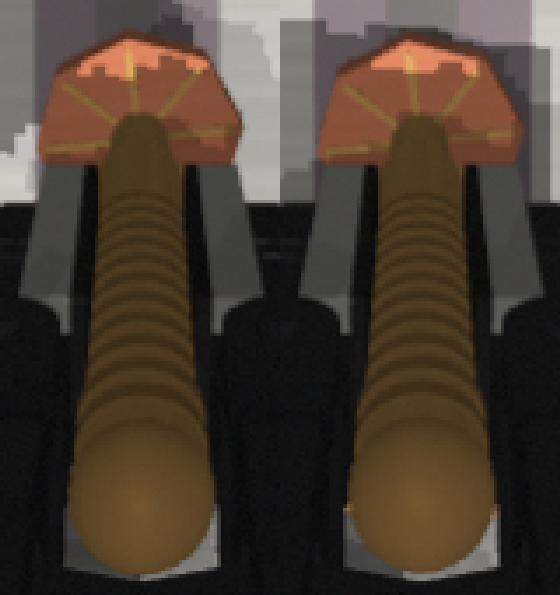

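```bash
python3 -m creep '1 0 0 1 0;1 0 0 2 0;1 0 0 2.5 0;1 0 0 2.5 0'; python3 -m creep '1 1 0 0.3 0;1 2 0 0.6 0;1 2 0 0.6 0'; python3 -c "
from btn import *
s,im=snap('wrist','w14');print(s['tcp_pos'],s['contact_force'],s['torque'])"; python3 tilt.py w14
```

```text
clock: 16.8
tcp_pos: [587.0, -221.1, 392.5]
eef_rot: [-0.109, 3.133, -0.006]
contact_force: [-3.3, 2.2, 26.8]
grip_width: 10.7
clock: 17.1
tcp_pos: [585.1, -221.4, 391.6]
eef_rot: [-0.109, 3.132, -0.006]
contact_force: [-1.0, 0.6, 24.2]
grip_width: 11.0
[ 585.14705637 -221.42024919  391.61552637] [-0.99249815  0.56960162 24.18368583] [ 0.23972707 -0.05781795  0.01863078]
w14 ([np.int64(201), np.int64(198), np.int64(198), np.int64(199), np.int64(201)], [np.int64(344), np.int64(346), np.int64(346), np.int64(345), np.int64(343)])
```

```bash
python3 -m creep '1 0 0 -1 0;1 0 0 -1.5 0;1 0 0 -1.5 0'; python3 -m creep '0.78 0 0 0 0;0.78 0 0 0 0';python3 -m creep '0.76 0 0 0 0;0.76 0 0 0 0';python3 -m creep '0.75 0 0 0 0;0.75 0 0 0 0'; python3 -c "
from btn import *
s,im=snap('wrist','w15');print(s['tcp_pos'],s['contact_force'],s['torque'])"; python3 tilt.py w15
```

```text
clock: 17.45
tcp_pos: [585.4, -221.5, 391.8]
eef_rot: [-0.109, 3.134, -0.004]
contact_force: [0.5, -0.2, 14.8]
grip_width: 10.9
clock: 17.65
tcp_pos: [585.4, -221.5, 391.8]
eef_rot: [-0.109, 3.134, -0.004]
contact_force: [0.5, 0.9, 14.7]
grip_width: 10.7
clock: 17.85
tcp_pos: [585.4, -221.5, 391.8]
eef_rot: [-0.109, 3.134, -0.004]
contact_force: [0.9, -0.0, 14.5]
grip_width: 10.7
clock: 18.05
tcp_pos: [585.4, -221.5, 391.8]
eef_rot: [-0.109, 3.134, -0.004]
contact_force: [1.2, 0.5, 14.9]
grip_width: 11.1
[ 585.40167099 -221.52849686  391.78223427] [ 1.21619042  0.45406013 14.86694432] [ 0.02986477 -0.46544914  0.02328544]
w15 ([np.int64(201), np.int64(197), np.int64(198), np.int64(199), np.int64(201)], [np.int64(344), np.int64(346), np.int64(346), np.int64(345), np.int64(343)])
```

```bash
python3 -m creep '0.745 0 0 0 0;0.745 0 0 0 0' | grep -E 'force|width|pos';python3 -m creep '0.74 0 0 0 0;0.74 0 0 0 0'| grep -E 'force|width|pos';python3 -m creep '0.735 0 0 0 0;0.735 0 0 0 0'| grep -E 'force|width|pos'; python3 -c "
from btn import *
s,im=snap('wrist','w16');print(s['tcp_pos'],s['contact_force'],s['torque'])"; python3 tilt.py w16
```

```text
tcp_pos: [585.4, -221.5, 391.8]
contact_force: [0.7, -0.6, 15.1]
grip_width: 11.2
tcp_pos: [585.3, -221.6, 391.7]
contact_force: [0.3, -0.1, 15.6]
grip_width: 11.3
tcp_pos: [585.2, -221.6, 391.4]
contact_force: [-0.9, -1.0, 13.9]
grip_width: 11.5
[ 585.15670267 -221.55305004  391.41893761] [-0.88261659 -0.99725909 13.87292561] [-0.09233795  0.02092458  0.0442009 ]
w16 ([np.int64(202), np.int64(199), np.int64(199), np.int64(200), np.int64(202)], [np.int64(343), np.int64(345), np.int64(346), np.int64(345), np.int64(343)])
```

```bash
python3 -m creep '0.735 1 0 0.3 0;0.735 2 0 0.6 0;0.735 3 0 1 0;0.735 3 0 1 0' | grep -E 'force|width|pos'; python3 -c "
from btn import *
s,im=snap('wrist','w17');print(s['tcp_pos'],s['contact_force'],s['torque'])"; python3 tilt.py w17
```

```text
tcp_pos: [582.1, -221.8, 389.9]
contact_force: [0.4, -0.6, 11.7]
grip_width: 11.4
[ 582.11275086 -221.79955488  389.87743076] [ 0.43286252 -0.56331944 11.65030334] [-0.11239186 -0.21054446  0.01127899]
w17 ([np.int64(207), np.int64(204), np.int64(205), np.int64(206), np.int64(207)], [np.int64(340), np.int64(342), np.int64(342), np.int64(342), np.int64(340)])
```

```bash
cat >> tilt.py <<'E'
from scipy.optimize import least_squares
st=dict(tcp_pos=np.zeros(3),eef_rot=np.zeros(3)); c=cam('wrist',st)
def pred(phi,s,gx=0.):
    a=np.array([np.sin(phi),0,-np.cos(phi)]); e=np.array([np.cos(phi),0,np.sin(phi)]); g=np.array([gx,0,155.])
    d=g-a*s; near=min(proj(c,d+a*h+16.5*e)[0,1] for h in (0,6)); ball=max(proj(c,g+a*(93-s)+6*(np.cos(t)*e+np.sin(t)*a))[0,1] for t in np.linspace(-3.14,3.14,90))
    return np.array([near,ball])
base=pred(0,58.7); off=np.array([195.0,348])-base
print('off',off)
for n in sys.argv[1:]:
    d,b=feat(n); m=np.array([np.mean(d)-1.,np.mean(b)+1.6])
    m=np.array([d[2],b[2]],float); m=np.array([np.mean(d)-195.8+195,np.mean(b)-346.4+348])
    r=least_squares(lambda p:pred(*p)+off-m,[0.1,58.7]); print(n,m,'phi %.3f s %.1f'%tuple(r.x))
E
python3 tilt.py w13 w14 w16 w17
```

```text
w13 ([np.int64(197), np.int64(194), np.int64(195), np.int64(196), np.int64(198)], [np.int64(345), np.int64(347), np.int64(348), np.int64(347), np.int64(344)])
w14 ([np.int64(201), np.int64(198), np.int64(198), np.int64(199), np.int64(201)], [np.int64(344), np.int64(346), np.int64(346), np.int64(345), np.int64(343)])
w16 ([np.int64(202), np.int64(199), np.int64(199), np.int64(200), np.int64(202)], [np.int64(343), np.int64(345), np.int64(346), np.int64(345), np.int64(343)])
w17 ([np.int64(207), np.int64(204), np.int64(205), np.int64(206), np.int64(207)], [np.int64(340), np.int64(342), np.int64(342), np.int64(342), np.int64(340)])
off [3.24363847 0.63447823]
w13 [195.2 347.8] phi 0.002 s 58.7
w14 [198.6 346.4] phi 0.035 s 57.9
w16 [199.6 346. ] phi 0.044 s 57.7
w17 [205.  342.8] phi 0.098 s 56.5
```

```bash
python3 -m creep '0.735 1 0 0.4 0;0.735 2 0 0.9 0;0.735 3 0 1.4 0;0.735 4 0 1.8 0;0.735 4 0 1.8 0' | grep -E 'force|width|pos'; python3 -c "
from btn import *
s,im=snap('wrist','w18');print(s['tcp_pos'],s['contact_force'],s['torque'])"; python3 tilt.py w18|tail -1
```

```text
tcp_pos: [578.1, -222.1, 387.6]
contact_force: [-0.3, -1.3, 7.6]
grip_width: 11.4
[ 578.10332486 -222.10444611  387.57553677] [-0.28028243 -1.33074652  7.57776301] [-0.23860131 -0.15078686 -0.02945143]
w18 [213. 337.] phi 0.178 s 54.6
```

```bash
python3 -m creep '0.735 1 0 0.6 0;0.735 2 0 1.2 0;0.735 3 0 1.8 0;0.735 3.5 0 2 0;0.735 3.5 0 2 0' | grep -E 'force|width|pos'; python3 -c "
from btn import *
s,im=snap('wrist','w19');print(s['tcp_pos'],s['contact_force'],s['torque'])"; python3 tilt.py w19|tail -1
```

```text
tcp_pos: [574.7, -222.4, 385.6]
contact_force: [-0.7, -1.3, 8.6]
grip_width: 11.4
[ 574.7093404  -222.37764883  385.58517123] [-0.67331708 -1.27119361  8.59974858] [-0.18282632 -0.30905991 -0.04261916]
w19 [219.2 332. ] phi 0.241 s 52.7
```

View pics/w19_v.png

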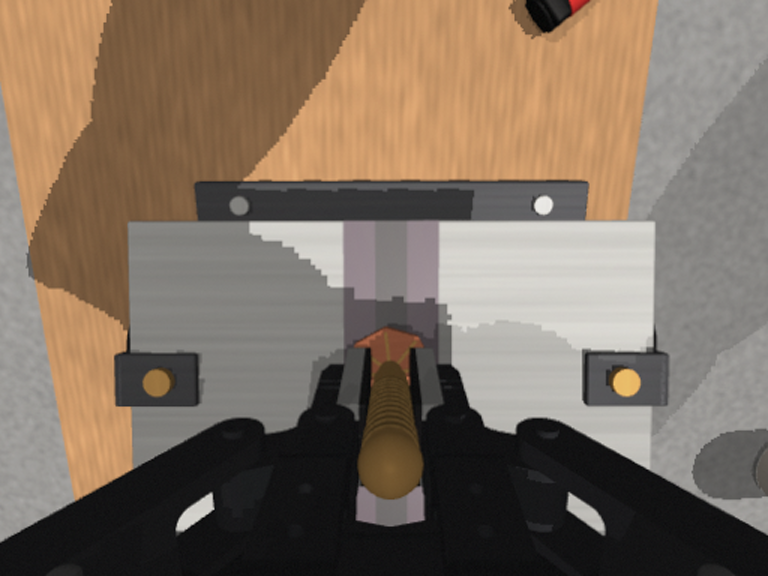

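```bash
cat >> tilt.py <<'E'
    for s in (54,55,56,57,58,59):
        q=least_squares(lambda p:pred(p[0],s,p[1])+off-m,[0.1,0]); ph,gx=q.x; print('  s',s,'phi %.3f gx %.2f'%(ph,gx),'disc centre fwd of tcp %.1f, below %.1f'%(s*np.sin(ph)-gx,155+s*np.cos(ph)))
E
python3 tilt.py w19|tail -6
```

```text
s 54 phi 0.235 gx -0.46 disc centre fwd of tcp 13.0, below 207.5
  s 55 phi 0.231 gx -0.82 disc centre fwd of tcp 13.4, below 208.5
  s 56 phi 0.227 gx -1.18 disc centre fwd of tcp 13.8, below 209.6
  s 57 phi 0.223 gx -1.56 disc centre fwd of tcp 14.1, below 210.6
  s 58 phi 0.218 gx -1.94 disc centre fwd of tcp 14.5, below 211.6
  s 59 phi 0.214 gx -2.34 disc centre fwd of tcp 14.9, below 212.7
```

```bash
python3 -m creep '1 0 0 0 0;1 0 0 0 0;1 0 0 0 0;1 0 0 -3 0;1 -2 1 -5 0;1 -5 1 -5 0;1 -5 1 -5 0' 20 | grep -E 'force|width|pos'; python3 -c "
from btn import *
s,im=snap('wrist','w20');print(s['tcp_pos'],s['contact_force'],s['torque'])"; python3 tilt.py w20|tail -7
```

```text
tcp_pos: [579.8, -220.7, 388.8]
contact_force: [-0.5, -0.1, -1.1]
grip_width: 11.5
[ 579.83517756 -220.70836115  388.79517083] [-0.46759926 -0.11458858 -1.06491385] [ 0.04183424 -0.00438514  0.0100603 ]
w20 [218.2 333. ] phi 0.230 s 52.9
  s 54 phi 0.226 gx -0.38 disc centre fwd of tcp 12.5, below 207.6
  s 55 phi 0.221 gx -0.75 disc centre fwd of tcp 12.8, below 208.7
  s 56 phi 0.217 gx -1.12 disc centre fwd of tcp 13.2, below 209.7
  s 57 phi 0.213 gx -1.51 disc centre fwd of tcp 13.6, below 210.7
  s 58 phi 0.209 gx -1.91 disc centre fwd of tcp 13.9, below 211.7
  s 59 phi 0.204 gx -2.31 disc centre fwd of tcp 14.3, below 212.8
```

```bash
python3 -m creep '1 0 0 1 0;1 0 0 1.5 0;1 0 0 2 0;1 0 0 2 0' | grep -E 'force|width|pos';python3 -m creep '1 0 0 0.5 0;1 0 0 1 0;1 0 0 1 0' | grep -E 'force|width|pos';python3 -m creep '1 0 0 0.5 0;1 0 0 1 0;1 0 0 1 0' | grep -E 'force|width|pos'
```

```text
tcp_pos: [579.4, -220.8, 387.1]
contact_force: [-0.5, -0.9, -0.3]
grip_width: 11.7
tcp_pos: [579.3, -220.8, 386.8]
contact_force: [-3.1, 0.3, 4.7]
grip_width: 11.4
tcp_pos: [579.1, -220.7, 386.7]
contact_force: [-5.5, 0.8, 11.0]
grip_width: 11.4
```

```bash
python3 -m creep '0.735 0 0 0.5 0;0.735 0 0 0.5 0;0.735 0 0 0.5 0' | grep -E 'force|width|pos';python3 -m creep '0.73 0 0 0 0;0.73 0 0 0 0;0.73 0 0 0 0' | grep -E 'force|width|pos'; python3 -c "
from btn import *
s,im=snap('wrist','w21');print(s['tcp_pos'],s['contact_force'],s['torque'])"; python3 tilt.py w21|tail -7
```

```text
tcp_pos: [579.0, -220.7, 386.6]
contact_force: [-5.8, 1.6, 14.5]
grip_width: 11.6
tcp_pos: [579.0, -220.7, 386.6]
contact_force: [-5.5, 0.9, 14.5]
grip_width: 11.6
[ 578.97710536 -220.71726223  386.58920103] [-5.51938498  0.92111912 14.54415139] [0.29317685 0.96231588 0.04906401]
w21 [218.6 332.8] phi 0.234 s 52.7
  s 54 phi 0.229 gx -0.45 disc centre fwd of tcp 12.7, below 207.6
  s 55 phi 0.225 gx -0.81 disc centre fwd of tcp 13.1, below 208.6
  s 56 phi 0.220 gx -1.19 disc centre fwd of tcp 13.4, below 209.6
  s 57 phi 0.216 gx -1.57 disc centre fwd of tcp 13.8, below 210.7
  s 58 phi 0.212 gx -1.96 disc centre fwd of tcp 14.2, below 211.7
  s 59 phi 0.208 gx -2.36 disc centre fwd of tcp 14.5, below 212.7
```

```bash
python3 -m creep '0.73 0 0 -0.5 0;0.73 0 0 -1 0;0.73 0 0 -1 0' | grep -E 'force|width|pos';python3 -m creep '0.725 0 0 0 0;0.725 0 0 0 0;0.725 0 0 0 0' | grep -E 'force|width|pos'; python3 -c "
from btn import *
s,im=snap('wrist','w22');print(s['tcp_pos'],s['contact_force'],s['torque'])"; python3 tilt.py w22|tail -7
```

```text
tcp_pos: [579.2, -220.8, 386.7]
contact_force: [-2.9, 0.9, 8.1]
grip_width: 11.9
tcp_pos: [579.2, -220.8, 386.7]
contact_force: [-4.0, 1.1, 7.0]
grip_width: 11.9
[ 579.19000845 -220.78431564  386.66689723] [-3.98588059  1.0502544   7.01421641] [ 0.1169105   0.66916716 -0.00991867]
w22 [218.6 332.8] phi 0.234 s 52.7
  s 54 phi 0.229 gx -0.45 disc centre fwd of tcp 12.7, below 207.6
  s 55 phi 0.225 gx -0.81 disc centre fwd of tcp 13.1, below 208.6
  s 56 phi 0.220 gx -1.19 disc centre fwd of tcp 13.4, below 209.6
  s 57 phi 0.216 gx -1.57 disc centre fwd of tcp 13.8, below 210.7
  s 58 phi 0.212 gx -1.96 disc centre fwd of tcp 14.2, below 211.7
  s 59 phi 0.208 gx -2.36 disc centre fwd of tcp 14.5, below 212.7
```

```bash
python3 -m creep '0.72 0.4 0 0 0;0.72 0.4 0 0 0;0.72 0.4 0 0 0' | grep -E 'force|width|pos'; python3 -c "
from btn import *
s,im=snap('wrist','w23');print(s['tcp_pos'],s['contact_force'],s['torque'])"; python3 tilt.py w23|tail -7
```

```text
tcp_pos: [579.1, -220.9, 385.5]
contact_force: [0.2, 0.2, 0.8]
grip_width: 11.8
[ 579.08026386 -220.88694662  385.53637115] [0.19279224 0.153563   0.75536836] [-0.01377638  0.07047961  0.01489631]
w23 [219.8 330.4] phi 0.248 s 53.0
  s 54 phi 0.244 gx -0.32 disc centre fwd of tcp 13.4, below 207.4
  s 55 phi 0.240 gx -0.67 disc centre fwd of tcp 13.7, below 208.4
  s 56 phi 0.236 gx -1.02 disc centre fwd of tcp 14.1, below 209.4
  s 57 phi 0.232 gx -1.38 disc centre fwd of tcp 14.5, below 210.5
  s 58 phi 0.228 gx -1.75 disc centre fwd of tcp 14.9, below 211.5
  s 59 phi 0.224 gx -2.13 disc centre fwd of tcp 15.2, below 212.5
```

```bash
python3 -m creep '0.74 0 0 0 0;0.76 0 0 0 0;0.8 0 0 0 0;1 0 0 0 0;1 0 0 0 0;1 0 0 0 0' 20| grep -E 'force|width|pos'; python3 -c "
from btn import *
s,im=snap('wrist','w24');print(s['tcp_pos'],s['contact_force'],s['torque'])"; python3 tilt.py w24|tail -7
```

```text
tcp_pos: [579.1, -220.8, 385.6]
contact_force: [0.6, -0.3, -0.3]
grip_width: 11.5
[ 579.06273745 -220.83308181  385.5645713 ] [ 0.62453407 -0.27053792 -0.34859767] [-0.03835907 -0.07345168 -0.01109826]
w24 [219.6 330.4] phi 0.246 s 53.2
  s 54 phi 0.243 gx -0.27 disc centre fwd of tcp 13.3, below 207.4
  s 55 phi 0.239 gx -0.61 disc centre fwd of tcp 13.6, below 208.4
  s 56 phi 0.235 gx -0.97 disc centre fwd of tcp 14.0, below 209.5
  s 57 phi 0.231 gx -1.33 disc centre fwd of tcp 14.4, below 210.5
  s 58 phi 0.227 gx -1.70 disc centre fwd of tcp 14.7, below 211.5
  s 59 phi 0.223 gx -2.08 disc centre fwd of tcp 15.1, below 212.5
```

View pics/w24_v.png

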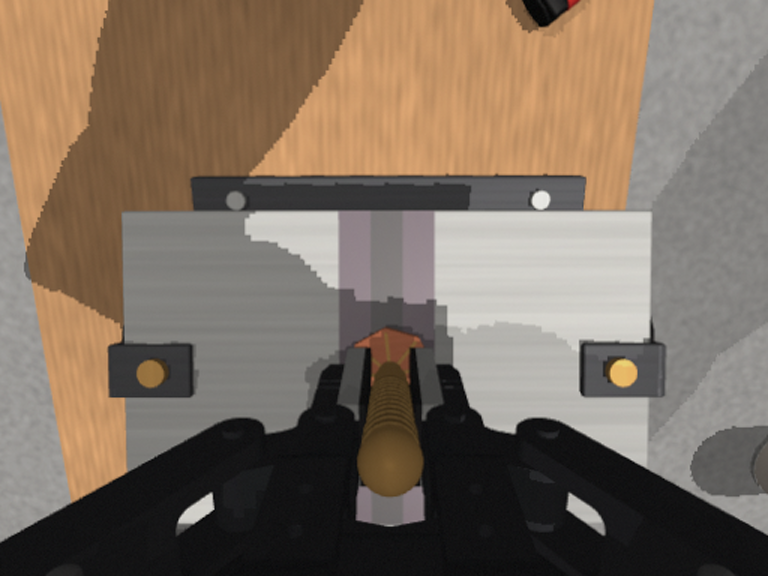

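```bash
python3 -m creep '1 0 -0.8 0 0;1 0 -0.8 0.4 0;1 0 -0.8 0.7 0;1 0 -0.8 0.7 0' 20| grep -E 'force|width|pos'; python3 -c "
from btn import *
s,im=snap('wrist','w25');print(s['tcp_pos'],s['contact_force'],s['torque'])
Rp=np.array([[.967,-.072,-.244],[.069,.997,-.018],[.245,.001,.97]]);P=np.array([593,-220.5,176.7])
c=cam('wrist',dict(tcp_pos=np.array([579.06,-220.83,385.56]),eef_rot=s['eef_rot']))
print((proj(c,P+np.array([[0,-87,8],[0,87,8],[0,-87,12],[0,87,12],[-60,0,0]])@Rp.T)*1.5).round(1).tolist())
"; python3 tilt.py w25|tail -7
```

```text
tcp_pos: [579.0, -221.6, 385.5]
contact_force: [-1.3, 1.7, 5.5]
grip_width: 11.8
[ 578.97575178 -221.58886545  385.48823677] [-1.33738948  1.65123397  5.53369469] [ 0.2225256   0.45965435 -0.00870716]
[[147.7, 372.3], [624.5, 371.6], [142.5, 374.6], [629.6, 373.8], [385.9, 209.2]]
w25 [219.4 330.4] phi 0.244 s 53.4
  s 54 phi 0.242 gx -0.22 disc centre fwd of tcp 13.1, below 207.4
  s 55 phi 0.238 gx -0.56 disc centre fwd of tcp 13.5, below 208.5
  s 56 phi 0.234 gx -0.92 disc centre fwd of tcp 13.9, below 209.5
  s 57 phi 0.229 gx -1.28 disc centre fwd of tcp 14.2, below 210.5
  s 58 phi 0.225 gx -1.65 disc centre fwd of tcp 14.6, below 211.5
  s 59 phi 0.221 gx -2.04 disc centre fwd of tcp 15.0, below 212.6
```

```bash
for i in 1 2 3 4 5 6 7 8; do python3 -m creep '1 0 0 0 0' >/dev/null; python3 -c "
from h import *
s=manip.get_state();print(s['contact_force'].round(2),s['torque'].round(3))"; done
```

```text
[-1.57  1.3   5.42] [0.244 0.421 0.045]
[-1.77  1.09  5.26] [0.225 0.392 0.002]
[-1.79  2.25  5.69] [0.212 0.457 0.024]
[-2.86  0.67  5.19] [ 0.255  0.446 -0.007]
[-1.23  0.92  6.02] [ 0.226  0.412 -0.017]
[-2.09  0.71  6.15] [ 0.235  0.366 -0.023]
[-3.01  0.88  5.64] [0.253 0.388 0.05 ]
[-1.89  0.41  5.7 ] [0.242 0.385 0.011]
```

```bash
python3 -m creep '0.735 0 0 0.4 0;0.73 0 0 0.8 0;0.73 0 0 0.8 0;0.73 0 0 0.8 0;0.73 0 0 0.8 0' 20| grep -E 'force|width|pos'; python3 -c "
from btn import *
s,im=snap('wrist','w26');print(s['tcp_pos'],s['contact_force'],s['torque'])
"; python3 tilt.py w26|tail -7;  for i in 1 2 3 4 5 6 ; do python3 -m creep '0.73 0 0 0 0' >/dev/null; python3 -c "
from h import *
s=manip.get_state();print(s['contact_force'].round(2),s['torque'].round(3))"; done
```

```text
tcp_pos: [578.9, -221.5, 385.5]
contact_force: [-3.4, 1.7, 10.8]
grip_width: 11.8
[ 578.87180555 -221.52932531  385.45068672] [-3.35549309  1.65219176 10.81278473] [0.34261063 0.70113423 0.03662806]
w26 [219.4 330.6] phi 0.244 s 53.3
  s 54 phi 0.241 gx -0.25 disc centre fwd of tcp 13.1, below 207.4
  s 55 phi 0.237 gx -0.60 disc centre fwd of tcp 13.5, below 208.5
  s 56 phi 0.233 gx -0.96 disc centre fwd of tcp 13.9, below 209.5
  s 57 phi 0.229 gx -1.32 disc centre fwd of tcp 14.2, below 210.5
  s 58 phi 0.225 gx -1.70 disc centre fwd of tcp 14.6, below 211.5
  s 59 phi 0.221 gx -2.08 disc centre fwd of tcp 15.0, below 212.6
[-3.6   1.55 10.42] [0.331 0.68  0.014]
[-3.3   1.43 10.44] [0.319 0.66  0.049]
[-3.26  1.24  9.79] [0.332 0.719 0.022]
[-3.89  2.72  9.74] [ 0.413  0.667 -0.04 ]
[-3.02  1.48 10.5 ] [ 0.322  0.643 -0.066]
[-4.22  1.58 10.58] [0.329 0.657 0.024]
```

```bash
python3 -m creep '0.76 0 0 0 0;0.8 0 0 0 0;1 0 0 0 0;1 0 0 0 0;1 0 0 -0.3 0;1 0 0 -0.6 0;1 0 0 -0.6 0' 20| grep -E 'force|width|pos'; for i in 1 2 3 4 5 6 7 8; do python3 -m creep '1 0 0 0 0' >/dev/null; python3 -c "
from h import *
s=manip.get_state();print(*s['contact_force'].round(2),*s['torque'].round(3))"; done | tee /tmp/r.txt; python3 -c "
from btn import *
a=np.loadtxt('/tmp/r.txt').mean(0);print(a.round(3));Fz=a[2]+1.05
print('rx',(-.2095*a[0]-a[4])/Fz*1000,'ry',(a[3]-.2095*a[1])/Fz*1000)
s,im=snap('wrist','w27');print(s['tcp_pos'],s['clock'],np.abs(s['qvel']).max(),s['grip_width'])
snap('scene','scene2'); snap('top','top2')
im=cv2.imread('pics/scene2.png');cv2.imwrite('pics/zs2.png',cv2.resize(im[120:260,140:390],None,fx=3.2,fy=3.2,interpolation=cv2.INTER_CUBIC))
"; python3 tilt.py w27|tail -7
```

```text
tcp_pos: [578.9, -221.6, 385.5]
contact_force: [-2.3, 0.7, 5.6]
grip_width: 11.0
-1.72 0.99 6.72 0.276 0.468 -0.021
-3.04 1.34 7.39 0.206 0.467 0.022
-3.27 0.87 7.55 0.235 0.486 -0.045
-2.65 1.68 5.97 0.287 0.441 -0.029
-2.66 1.82 6.73 0.234 0.433 0.017
-3.2 0.24 6.45 0.292 0.422 0.043
-1.96 1.91 6.76 0.197 0.463 0.001
-2.26 1.96 5.47 0.227 0.477 0.036
[-2.595e+00  1.351e+00  6.630e+00  2.440e-01  4.570e-01  3.000e-03]
rx 11.266601562499984 ry -5.056884765624992
[ 578.94728428 -221.558648    385.49332857] 28.25 0.0014271180587495302 11.201253472208183
w27 [219.6 330.4] phi 0.246 s 53.2
  s 54 phi 0.243 gx -0.27 disc centre fwd of tcp 13.3, below 207.4
  s 55 phi 0.239 gx -0.61 disc centre fwd of tcp 13.6, below 208.4
  s 56 phi 0.235 gx -0.97 disc centre fwd of tcp 14.0, below 209.5
  s 57 phi 0.231 gx -1.33 disc centre fwd of tcp 14.4, below 210.5
  s 58 phi 0.227 gx -1.70 disc centre fwd of tcp 14.7, below 211.5
  s 59 phi 0.223 gx -2.08 disc centre fwd of tcp 15.1, below 212.5
```

View pics/zs2.png

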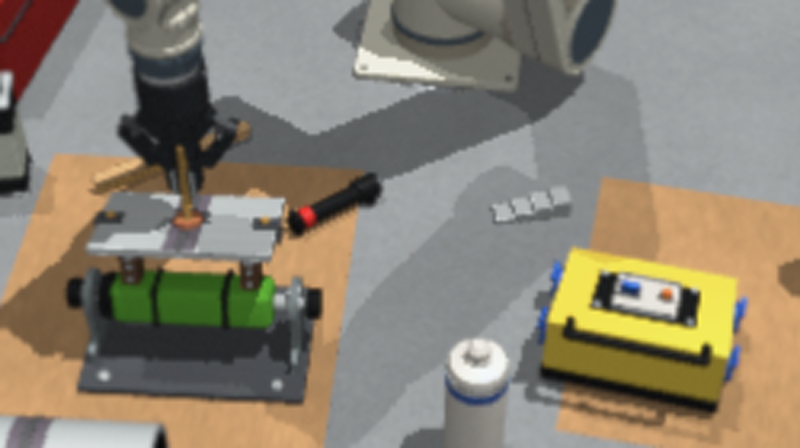

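View pics/w27_v.png

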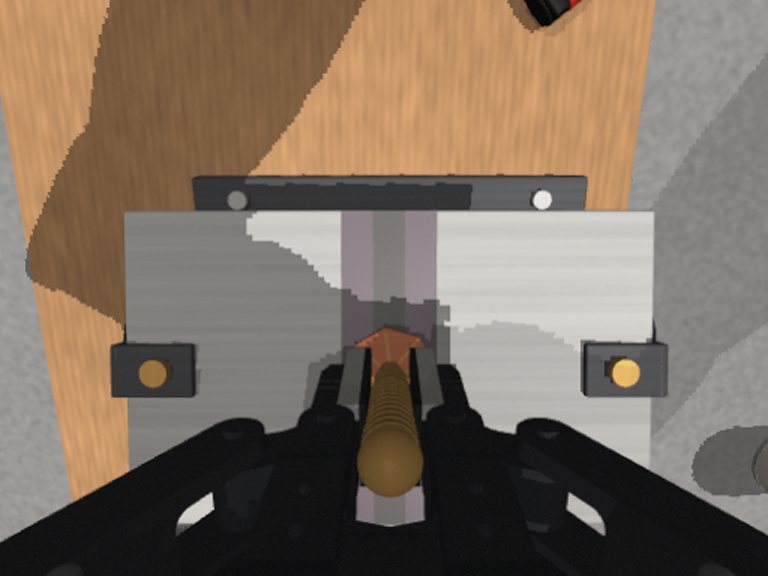

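```bash
python3 -c "
from cell import manip
print(manip.sign_off()); s=manip.get_state(); print(s['contact_force'],s['clock'],s['grip_width'])"
```

```text
the job is handed in; nothing more can be done
None
the job is handed in; nothing more can be done
```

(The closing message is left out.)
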